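# Stake the die shoes with the automatic punch

## Robot

A 7-joint arm with a two-finger parallel gripper is mounted at the origin on a cart in front of the work surface, level with it; the furniture and walls round the work are solid. World frame = base frame: x ahead of the robot, y to its left, z up, the work surface at z = 0. Lengths are in m, angles in rad, forces in N, time in s.
With the tool pointing down it reaches from about 0.4 to 0.85 m from the base axis. Payload 4.5 kg.
Tool frame: the origin (TCP) lies on the centre line of the jaws, within the pads' length; the fingertips stand 17 mm ahead of it and the grasp point (between the pads) lies 2 mm behind it (robot.tip_reach is the distance from the TCP to the fingertips, in m); z points along the fingers, y is the line along which they close (so a half turn about z gives the same grasp; the last joint's range is limited). The gripper opens to 85 mm and grips with 20 to 120 N. Pads are 22 mm wide; open, the fingers measure 114 mm over their backs; the gripper's body (76 mm by 85 mm) begins 54 mm behind the grasp point. The pads swing forward as they close: fully open they stand 13 mm farther back than shut.
Start: joints at [-1.231, 0.689, -0.195, 1.565, 0.157, 0.902, -0.215], TCP at [0.188, 0.596, 0.216] pointing down, gripper open.
Joint ranges: [-3.01, 3.01], [-0.46, 2.08], [-1.47, 1.51], [0.13, 2.56], [-1, 4.14], [0.04, 2.09], [-2.66, 2.66]. Speed limits (rad/s): [2.57, 2.57, 3.14, 3.14, 3.14, 3.14, 3.14].

## Interface

Orientations are given as [roll, pitch, yaw] about the fixed x, y, z axes, in that order (R = Rz(yaw) Ry(pitch) Rx(roll)).
In Python, from cell import robot, vision gives the robot as it stands.
- The arm moves only by the shell command python3 -m inch 'ROWS' [FORCE]. ROWS is JSON, a list that holds one entry, the list of rows, each a list of 5 numbers: the finger opening in cm, from 0 to 8.54, then the shift along the tool's x, y, z in cm, then the turn about the tool's z in degrees. A call has 1 to 12 rows; each row shifts and turns the commanded pose from where the row before left it, along the tool's axes as they then stand; what a row does not reach is not made up. A row lasts 1/10 s, in which the tool goes at most 50 mm and 8.59 degrees, less where a joint would pass 70% of its speed; a pose out of reach is approached as far as the arm can. A call is refused whole if a number of a shift passes 5 or a number of a turn 8.59, either way. A call with a gripper value outside its range is refused whole. The fingers move at their own pace and stop on an object; FORCE is the grip in N (left out, the last holds). Time passes only in rows, so rows that do not move let the fingers close. It gives the time, the measured TCP pose, the force, the opening and the grip force at its end, in the units of the state.
- robot.read_state(): the state, without advancing time (a new reading comes with each control period).
- vision.grab_frame(name): name is "scene" or "top" or "wrist"; returns a dict with "frame" (400x640x3 uint8, red, green, blue), "fx", "fy", "cx", "cy" (pixels), "rvec" (rotation vector, rad) and "tvec" (3), from world to camera coordinates, as OpenCV has them. Camera axes: x right, y down, z forward; pixel columns grow to the right and rows downward; lengths in m; the calibration is good to about 2 mm. A picture is of the moment at which its call begins. There is no depth.
- robot.finish_job(): hands the job in; it is judged then, once.
Trained networks look in a picture, given as the dict that the camera call returned (one of the last four; its "shot" number tells which), for a name from the list of things; names that differ only in an ending like _2 or _b are one class to them, and where a whole thing is asked for, a point or a joint stands for the part that bears it (a point fixed in the world has none). Each returns a list of dicts, best first, with "confidence" (0 to 1); they miss things now and then, are a little off and sometimes report something else, mostly with a low value. They report only what shows in the picture. A call takes as long as a camera call.
- vision.look_for(name, picture): "position" ([x, y, z] in m, in world coordinates, good to about 4 mm: the middle of the surface that is visible of it).
The state is a dict: "t": time; "joints": joint angles; "qd": joint speeds; "joint_torque": joint torques, N m; "ee_pos": TCP position; "eef_rot": TCP orientation; "wrist_force": force on the tool from outside, world axes, zero at the start; "moment": the same for the moment, N m; "finger_gap": finger opening in m; "finger_force": force on a finger pad.
Only numpy, scipy, OpenCV 4.12 (cv2) and the standard library are available. Lean on these libraries where they do the work, as an engineer would, in place of code of your own. Each camera call takes 0.05 s, during which the arm holds its last target. There are 200 camera calls.

## Task

Open the staking tub: tip its loose blue lid up by the front handle with the rear edge still resting on the rim, then lift it off and lay it flat on the bench, right way up. Set every die shoe that is here upright on the middle of an anvil square of its own in the tub; only when all stand there, take the automatic punch and press it straight down on each shoe's red pin until it trips and the pin is driven home. When all are done hang the punch back upright in its stand, set the shoes upright back on the blue mat, and put the lid squarely back on the tub with its handle to the front; leave the other things on the bench alone.

Things in the scene. Friction and masses are not known exactly. Their poses are not given: they have to be found in the camera images.
- tub: the staking tub, a shallow open grey metal tray fixed to the bench, 118 (x) x 208 (y) x 14 mm high, walls 4 mm, inner floor 6 mm above the bench; origin at the centre of its underside, x points away from the robot (front wall at -x), z up
- anvil_1 (a point): centre of anvil square 1, a dark 46 mm steel square let flush into the tub's floor (6 mm above the bench; axes as the tub's). The three lie in a row along the tub's y, 62 mm apart
- anvil_2 (a point): centre of anvil square 2, a dark 46 mm steel square let flush into the tub's floor (6 mm above the bench; axes as the tub's). The three lie in a row along the tub's y, 62 mm apart
- anvil_3 (a point): centre of anvil square 3, a dark 46 mm steel square let flush into the tub's floor (6 mm above the bench; axes as the tub's). The three lie in a row along the tub's y, 62 mm apart
- lid_handle (a point): grip point in the black upright fin handle at the front edge of the tub's loose lid. Fin: 24 mm along x, 12 mm thick along y (pinch it along y), 40 mm tall above the plate. This point is 45 mm in front (-x) of the lid's centre, 24 mm above the plate's top, 16 mm below the fin's top, 33 mm above the lid's lowest face; x points to the lid's rear, z up when level
- lid_rear (a point): middle of the lid's rear lower edge, its pivot when tipped: 106 mm behind (+x) and 28 mm below lid_handle, same axes. 14 mm above the bench with the lid on the tub, 5 mm with it flat on the bench. Lid: blue plate 122 (x) x 212 (y) x 4 mm, 0.15 kg, loose on the tub's rim; a 100 x 190 x 5 mm step under it drops inside the rim with 5 mm play all round
- shoe_1_mid (a point): centre (half-way up, 18.5 mm above its underside) of die shoe 1: aluminium block 36 x 36 x 30 mm with a 32 mm square brass bush, 7 mm high, on top (37 mm in all), 0.16 kg; in the bush's 14 mm square bore sits a red pin. x and y point across its side faces, z up. Some runs have only two of the three shoes
- shoe_2_mid (a point): centre (half-way up, 18.5 mm above its underside) of die shoe 2: aluminium block 36 x 36 x 30 mm with a 32 mm square brass bush, 7 mm high, on top (37 mm in all), 0.16 kg; in the bush's 14 mm square bore sits a red pin. x and y point across its side faces, z up. Some runs have only two of the three shoes
- shoe_3_mid (a point): centre (half-way up, 18.5 mm above its underside) of die shoe 3: aluminium block 36 x 36 x 30 mm with a 32 mm square brass bush, 7 mm high, on top (37 mm in all), 0.16 kg; in the bush's 14 mm square bore sits a red pin. x and y point across its side faces, z up. Some runs have only two of the three shoes
- pin_1 (a joint): how far the red pin of shoe 1 has been driven down into its bush, in m: 0 as it comes (its 13 mm head lies 1.5 mm below the bush's top), 0.005 when fully home; home beyond 0.003. It stays where it is left and moves under 1.5 N; it lies on the shoe's vertical centre line, too deep for fingers
- pin_2 (a joint): how far the red pin of shoe 2 has been driven down into its bush, in m: 0 as it comes (its 13 mm head lies 1.5 mm below the bush's top), 0.005 when fully home; home beyond 0.003. It stays where it is left and moves under 1.5 N; it lies on the shoe's vertical centre line, too deep for fingers
- pin_3 (a joint): how far the red pin of shoe 3 has been driven down into its bush, in m: 0 as it comes (its 13 mm head lies 1.5 mm below the bush's top), 0.005 when fully home; home beyond 0.003. It stays where it is left and moves under 1.5 N; it lies on the shoe's vertical centre line, too deep for fingers
- punch_grip (a point): centre of the square grip of the automatic punch: red sleeve 24 x 24 mm, 62 mm long (31 mm each way), x and y across its flats, z up along the punch, away from its tip. Below it a red flange (46 mm across, 6 mm thick, underside 37 mm below this point), a 26 mm steel barrel, a 22 mm brass nose; above it a cap, top 39 mm above this point. 0.27 kg
- punch_tip (a point): lower end of the punch's brass nose at rest, 97 mm below punch_grip on the punch's axis, same axes (does not move with the nose). Centred on a shoe, the nose stands on the bush's rim; the striker that drives the pin is 5 mm thick and 3 mm up inside the nose, on the axis, so it must be within 4 mm of the pin's centre
- punch_nose (a joint): how far the nose is pressed into the punch, in m: 0 at rest, 0.0105 at its stop. The spring resists with 5 N at first, rising to 14 N at about 0.003, where it trips and snaps through: the force then falls to about 6 N at 0.009 while the striker comes out and drives the pin (home beyond 0.008, fully at 0.0095). Springs back when lifted
- tub_rear (a point): where lid_rear lies when the lid is seated squarely on the tub, handle to the front: in the middle of the tub's rear wall, 61 mm behind (+x) the tub's origin, 14 mm above the bench; axes as the tub's
- mat: the parts mat, a flat dark blue rubber mat fixed to the bench, 110 (x) x 290 (y) x 3 mm; the shoes start on it. Origin at the centre of its underside, x away from the robot, z up
- stand_mouth (a point): centre of the mouth (at its top) of the punch's stand, a fixed black square socket 54 x 54 mm, 64 mm high, with a 34 mm square bore right through. The punch hangs upright in it by its flange, flange underside on the stand's top (punch_grip 37 mm above this point, tip 60 mm below); x and y along the stand's sides, z up
- tape_black_b: bystander, not part of the job: roll of black tape, 66 mm across, 20 mm high; origin at the centre of its underside
- jar_green_b: bystander, not part of the job: white jar with a green lid, 53 mm across, 72 mm high; origin at the centre of its underside
- die_block_1_b: bystander, not part of the job: grey steel die block, 32 x 48 x 33 mm; origin at the centre of its underside
- torch_b: bystander, not part of the job: black pocket torch, 108 x 32 x 32 mm; origin at the centre of its underside

How it is judged:
By the outcome, as a careful person would: the job done as asked, in the order asked, and still so for the second after the job is handed in, with the robot touching nothing.
Of shoe_1, shoe_2, shoe_3 only 2 to 3 are there at a start; the rules pass over those that are not, and their reading is None.
At some moment in a run one of shoe_1, shoe_2, shoe_3 may be knocked a few centimetres aside while the robot is not near it.
It also fails if it takes over 210 s, if anything falls off the work surface, if the arm or the gripper's body presses on something with over 40 N, if the wrist force passes 120 N, or if a joint passes its speed limit or range.

## Working session

There is one attempt and no reset: what is moved stays moved. The work goes in short steps, Python scripts to look and compute and a shell command to move; the robot and the scene stay as the last step left them, time stands still between calls to the robot, and variables do not carry over. Pictures are saved under pics/ and viewed, at most 14 in all, crops included, and the job is handed in when it is done.

```bash
ls; mkdir -p pics; cat > h.py <<'E'
import numpy as np, cv2
from cell import robot, vision
from scipy.spatial.transform import Rotation as R
def grab(n, save=None):
    p=vision.grab_frame(n)
    if save: cv2.imwrite('pics/'+save, p['frame'][:,:,::-1])
    return p
def K(p): return np.array([[p['fx'],0,p['cx']],[0,p['fy'],p['cy']],[0,0,1.]])
def pix2w(p,u,v,z):
    Rm=cv2.Rodrigues(np.array(p['rvec'],float))[0]; t=np.array(p['tvec'],float).ravel()
    c=-Rm.T@t; d=Rm.T@np.linalg.inv(K(p))@[u,v,1]
    return c+d*(z-c[2])/d[2]
def w2pix(p,X):
    return cv2.projectPoints(np.array([X],float).reshape(-1,3),np.array(p['rvec'],float),np.array(p['tvec'],float),K(p),None)[0].reshape(-1,2)
def st():
    s=robot.read_state(); print('t',round(s['t'],2),'pos',np.round(s['ee_pos'],4),'rpy',np.round(s['eef_rot'],3),'F',np.round(s['wrist_force'],1),'gap',round(s['finger_gap'],4),'ff',np.round(s['finger_force'],1)); return s
def delta(target):
    "shift in tool axes (cm) to world target"
    s=robot.read_state(); Rm=R.from_euler('xyz',s['eef_rot']).as_matrix()
    return np.round(Rm.T@(np.array(target)-s['ee_pos'])*100,2)
E
python3 - <<'E'
from h import *
s=st()
for n in ('top','scene'):
    p=grab(n,n+'0.png')
    print(n)
    for o in ['tub','lid_handle','lid_rear','shoe_1_mid','punch_grip','mat','stand_mouth','tape_black_b','jar_green_b','die_block_1_b','torch_b']:
        try: print(o,[(np.round(d['position'],3).tolist(),round(d['confidence'],2)) for d in vision.look_for(o,p)][:4])
        except Exception as e: print(o,'ERR',e)
E
```

```text
pics
t 0.0 pos [0.188  0.5953 0.2154] rpy [-3.14   0.     2.836] F [0.1 0.5 0.2] gap 0.0854 ff 0.0
top
tub [([0.394, 0.263, 0.085], 0.17)]
lid_handle [([0.57, 0.078, 0.015], 0.91)]
lid_rear [([0.568, 0.078, 0.018], 0.78), ([0.379, 0.12, 0.019], 0.3)]
shoe_1_mid [([0.459, -0.341, 0.04], 0.75)]
punch_grip [([0.393, 0.262, 0.084], 0.79)]
mat [([0.472, -0.269, 0.004], 0.63), ([0.392, 0.263, 0.082], 0.5)]
stand_mouth [([0.395, 0.252, 0.026], 0.59)]
tape_black_b [([0.381, 0.126, 0.018], 0.9)]
jar_green_b []
die_block_1_b [([0.575, -0.197, 0.029], 0.53)]
torch_b [([0.68, 0.328, 0.026], 0.79)]
scene
tub [([0.513, 0.111, 0.009], 0.81), ([0.375, 0.122, 0.018], 0.33)]
lid_handle [([0.567, 0.088, 0.015], 0.62)]
lid_rear [([0.565, 0.089, 0.017], 0.82)]
shoe_1_mid [([0.444, -0.336, 0.024], 0.55)]
punch_grip [([0.388, 0.278, 0.098], 0.93)]
mat [([0.471, -0.258, 0.009], 0.74), ([0.369, 0.288, 0.035], 0.52), ([0.514, 0.11, 0.007], 0.41), ([0.442, -0.144, 0.027], 0.24)]
stand_mouth [([0.371, 0.29, 0.031], 0.81)]
tape_black_b [([0.376, 0.122, 0.022], 0.64)]
jar_green_b [([0.665, 0.178, 0.05], 0.68), ([0.567, 0.088, 0.016], 0.59), ([0.513, 0.111, 0.009], 0.57)]
die_block_1_b [([0.566, -0.192, 0.025], 0.62)]
torch_b []
```

View pics/top0.png

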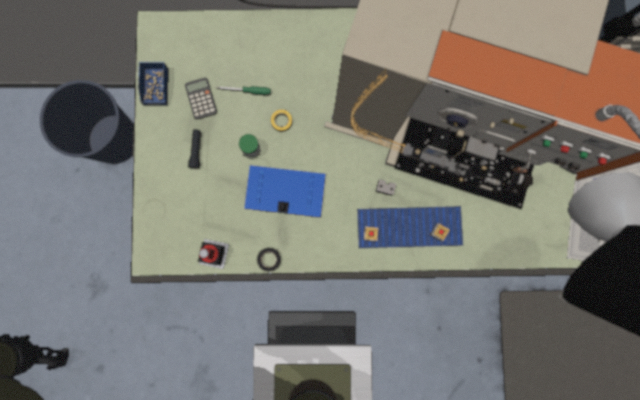

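View pics/scene0.png

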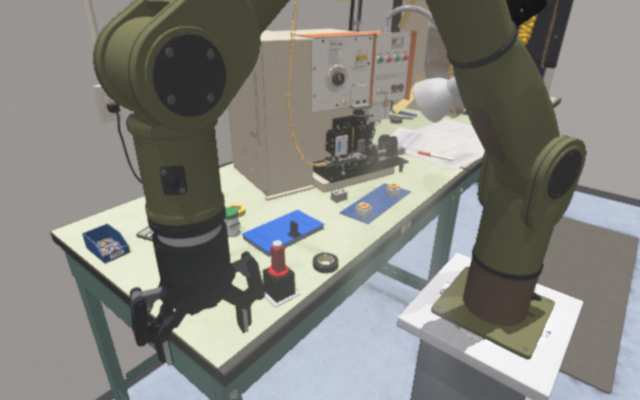

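The top view shows the lid at about (285,191) with its handle at (283,207), the punch at (211,253), shoes at (371,234) and (441,232), the mat at (410,227), the tape at (269,259) and the jar at (250,146). Only two shoes are present. The scene view agrees with this.

```bash
cat > seg.py <<'E'
from h import *
def rects(p,mask,z,amin=30):
    out=[]
    cs,_=cv2.findContours(mask.astype(np.uint8),cv2.RETR_EXTERNAL,cv2.CHAIN_APPROX_NONE)
    for c in cs:
        if cv2.contourArea(c)<amin: continue
        w=np.array([pix2w(p,u,v,z)[:2] for u,v in c[:,0]])
        (cx,cy),(a,b),th=cv2.minAreaRect((w*1000).astype(np.float32))
        m=c[:,0].mean(0)
        out.append((np.round(m).tolist(),round(cx,1),round(cy,1),round(a,1),round(b,1),round(th,1)))
    return out
def hsv(p): return cv2.cvtColor(p['frame'],cv2.COLOR_RGB2HSV).astype(int)
E
python3 - <<'E'
from seg import *
p=grab('top'); H=hsv(p); h,s,v=H[...,0],H[...,1],H[...,2]
f=p['frame'].astype(int)
print('cam',pix2w(p,0,0,0),np.array(p['tvec']))
Rm=cv2.Rodrigues(np.array(p['rvec'],float))[0]; print('c',-Rm.T@np.array(p['tvec']).ravel())
blue=(h>100)&(h<125)&(s>120)
print('lid',rects(p,blue&(v>150),0.018,500)); print('mat',rects(p,blue&(v<=150),0.003,500))
print('shoe',rects(p,(h>8)&(h<30)&(s>90)&(v>150)&(np.arange(400)[:,None]>200),0.037,15))
black=(v<60)
print('blk handle',rects(p,black&(abs(np.arange(640)-283)<12)&(abs(np.arange(400)[:,None]-207)<12),0.058,15))
print('stand',rects(p,black&(abs(np.arange(640)-211)<22)&(abs(np.arange(400)[:,None]-253)<22),0.064,15))
print('tape',rects(p,black&(abs(np.arange(640)-269)<18)&(abs(np.arange(400)[:,None]-259)<18),0.02,15))
print('punch red',rects(p,((h<8)|(h>172))&(s>130)&(np.arange(640)<240)&(np.arange(400)[:,None]>230),0.13,5))
for q in [(250,142),(269,259),(195,149),(386,187)]: print(q,pix2w(p,*q,0.03))
w=grab('wrist','w0.png')
E
```

```text
cam [1.12715872 0.90958706 0.        ] [-0.00369897  0.54682768  1.3826626 ]
c [0.38511094 0.00436874 1.43612692]
lid [([285.0, 191.0], 568.7, 76.0, 207.1, 116.9, 83.8)]
mat []
shoe [([371.0, 233.0], 452.0, -159.1, 27.0, 27.2, 89.5), ([441.0, 232.0], 456.3, -347.9, 29.4, 29.5, 58.8)]
blk handle [([283.0, 207.0], 519.6, 77.8, 21.5, 21.4, 0.2)]
stand [([219.0, 255.0], 392.1, 244.5, 19.0, 45.4, 80.7)]
tape [([269.0, 259.0], 381.5, 116.5, 53.9, 54.3, 0.6)]
punch red [([210.0, 254.0], 395.0, 254.2, 38.1, 42.8, 82.7)]
(250, 142) [0.70243023 0.17220831 0.03      ]
(269, 259) [0.38147121 0.11564451 0.03      ]
(195, 149) [0.68213027 0.32346497 0.03      ]
(386, 187) [ 0.5783195  -0.20224795  0.03      ]
```

```bash
python3 -m inch '[[[8.54,0,0,0,-5.6],[8.54,0,0,0,-5.7]]]'; python3 -c "
from h import *
st();print(delta([0.524,0.081,0.2]))"
```

```text
t: 1.5
ee_pos: [0.1881, 0.5961, 0.2162]
eef_rot: [3.142, 0.0, 3.037]
wrist_force: [0.1, -0.3, -0.9]
finger_gap: 0.0854
finger_force: 0.0
t 1.5 pos [0.1881 0.5961 0.2162] rpy [3.142 0.    3.037] F [ 0.1 -0.3 -0.9] gap 0.0854 ff 0.0
[-38.78 -47.72   1.63]
```

```bash
python3 -m inch '[[[8.54,-3,-3.7,0.1,0],[8.54,-3,-3.7,0.1,0],[8.54,-3,-3.7,0.1,0],[8.54,-3,-3.7,0.1,0],[8.54,-3,-3.7,0.1,0],[8.54,-3,-3.7,0.1,0],[8.54,-3,-3.7,0.1,0],[8.54,-3,-3.7,0.1,0],[8.54,-3,-3.7,0.1,0],[8.54,-3,-3.7,0.1,0],[8.54,-3,-3.7,0.1,0],[8.54,-3,-3.7,0.1,0]]]'; python3 -c "
from h import *
print(delta([0.524,0.081,0.2]))
p=grab('wrist','w1.png')
for o in ['lid_handle','lid_rear']: print(o,[(np.round(d['position'],3).tolist(),round(d['confidence'],2)) for d in vision.look_for(o,p)][:4])
st()"
```

```text
t: 2.7
ee_pos: [0.499, 0.1139, 0.2044]
eef_rot: [3.141, 0.001, 3.033]
wrist_force: [0.4, -0.1, -0.1]
finger_gap: 0.0857
finger_force: 0.0
[-2.85 -3.    0.44]
lid_handle [([0.561, 0.08, 0.014], 0.7)]
lid_rear [([0.563, 0.082, 0.016], 0.85)]
t 2.85 pos [0.4997 0.1114 0.204 ] rpy [-3.140e+00  1.000e-03  3.025e+00] F [-0.1  0.5  0.2] gap 0.0855 ff 0.0
```

View pics/w1.png

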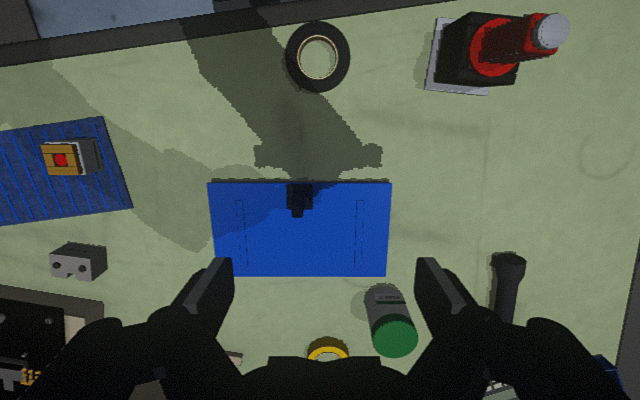

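The wrist view shows the lid with corners at about (208,183), (391,182), (386,276) and (218,277). The handle's top is near (300,210), and one shoe is at (61,159).

```bash
python3 - <<'E'
from seg import *
p=grab('wrist'); H=hsv(p); h,s,v=H[...,0],H[...,1],H[...,2]
sat=(h>100)&(h<125)&(s>120)
m=sat&(np.arange(640)>190)&(np.arange(640)<410)&(np.arange(400)[:,None]>170)&(np.arange(400)[:,None]<285)
cs,_=cv2.findContours(m.astype(np.uint8),0,1); c=max(cs,key=cv2.contourArea)
q=cv2.approxPolyDP(cv2.convexHull(c),6,True)[:,0]; print(q.tolist())
W=np.array([pix2w(p,u,v,0.018) for u,v in q]); print(np.round(W,4)); print(W.mean(0))
print(rects(p,m,0.018,500))
bl=(v<45)&(abs(np.arange(640)-300)<18)&(abs(np.arange(400)[:,None]-200)<22)
ys,xs=np.where(bl&(np.arange(400)[:,None]>185)); print('handle px',xs.min(),xs.max(),ys.min(),ys.max(), np.median(xs))
for z in(0.018,.058): print(z,w2pix(p,[0.524,0.081,z]))
st()
E
```

```text
[[394, 182], [388, 275], [232, 276], [218, 256], [210, 183]]
[[ 0.5198  0.1879  0.018 ]
 [ 0.6391  0.1745  0.018 ]
 [ 0.6178 -0.0198  0.018 ]
 [ 0.5883 -0.031   0.018 ]
 [ 0.4965 -0.0197  0.018 ]]
[0.57230342 0.0583821  0.018     ]
[([304.0, 227.0], 567.3, 77.0, 210.8, 122.1, 83.8)]
handle px 289 314 186 216 301.0
0.018 [[301.15448738 196.06590707]]
0.058 [[298.41266943 207.58136839]]
t 2.9 pos [0.4985 0.1144 0.2041] rpy [3.141 0.    3.029] F [-0.3  0.3  0.1] gap 0.0855 ff 0.0
```

```bash
python3 -m inch '[[[5,-2.85,-3,1,0],[4,0,0,4,0],[4,0,0,4,0],[4,0,0,4,0],[4,0,0,0,0],[4,0,0,0,0]]]'; python3 -c "
from h import *
print(delta([0.5226,0.0819,0.046])); st()"
```

```text
t: 3.5
ee_pos: [0.5224, 0.0846, 0.0746]
eef_rot: [3.141, -0.001, 3.036]
wrist_force: [0.2, -0.4, 0.1]
finger_gap: 0.0404
finger_force: 0.0
[-0.05 -0.27  2.86]
t 3.5 pos [0.5224 0.0846 0.0746] rpy [ 3.141e+00 -1.000e-03  3.036e+00] F [ 0.2 -0.4  0.1] gap 0.0404 ff 0.0
```

```bash
python3 -m inch '[[[4,0,-0.25,1,0],[4,0,0,1,0],[1.5,0,0,0,0],[0.8,0,0,0,0],[0.8,0,0,0,0],[0.8,0,0,0,0],[0.8,0,0,0,0]]]' 20; python3 -c "
from h import *
st()"
```

```text
t: 4.2
ee_pos: [0.5229, 0.0803, 0.0544]
eef_rot: [3.141, 0.0, 3.033]
wrist_force: [-0.4, 0.4, -0.4]
finger_gap: 0.008
finger_force: 0.0
t 4.2 pos [0.5229 0.0803 0.0544] rpy [3.141 0.    3.033] F [-0.4  0.4 -0.4] gap 0.008 ff 0.0
```

```bash
python3 -c "
from h import *
p=grab('wrist'); cv2.imwrite('pics/w2.png',cv2.resize(p['frame'][130:330,200:440,::-1],None,fx=2.5,fy=2.5)); print(w2pix(p,[.5229,.0803,.037]))"
```

```text
[[325.43529945 234.53638021]]
```

View pics/w2.png

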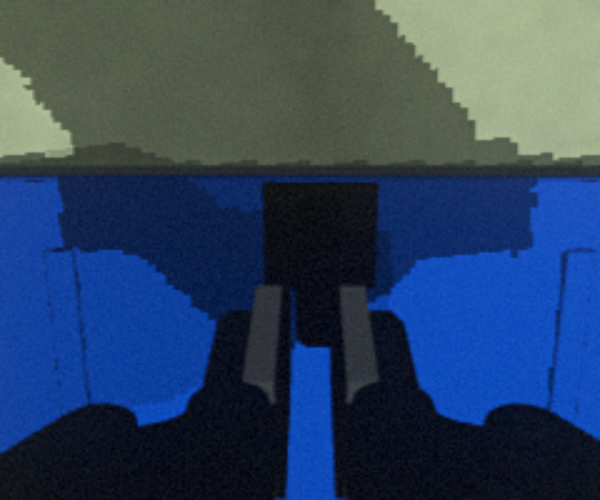

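```bash
python3 -c "
from h import *
s=st();p=grab('wrist')
a=np.radians(-6.2);Rz=np.array([[np.cos(a),-np.sin(a)],[np.sin(a),np.cos(a)]])
for z in (.018,.058):
  for x,y in [(-57,-6),(-57,6),(-33,6),(-33,-6)]:
    w=np.r_[np.array([.5673,.077])+Rz@[x/1e3,y/1e3],z]
    print(z,x,y,np.round((w2pix(p,w)[0]-[200,130])*2.5))
Rm=cv2.Rodrigues(np.array(p['rvec'],float))[0]; print('c',-Rm.T@np.array(p['tvec']).ravel(),Rm[2])
# pad points
RT=R.from_euler('xyz',s['eef_rot']).as_matrix()
for y in(-4,4):
  for z in (17,-20):
    for x in (-11,11):
      w=s['ee_pos']+RT@np.array([x,y,z])/1e3; print(x,y,z,np.round((w2pix(p,w)[0]-[200,130])*2.5))
"
```

```text
t 4.25 pos [0.5229 0.0803 0.0544] rpy [3.141 0.    3.033] F [-0.  -0.1  0.3] gap 0.0079 ff 0.0
0.018 -57 -6 [296. 188.]
0.018 -57 6 [342. 188.]
0.018 -33 6 [341. 272.]
0.018 -33 -6 [297. 272.]
0.058 -57 -6 [293. 249.]
0.058 -57 6 [349. 248.]
0.058 -33 6 [348. 348.]
0.058 -33 -6 [294. 348.]
c [0.44437736 0.08786653 0.21225566] [ 0.30410576 -0.03324793 -0.95205791]
-11 -4 17 [297. 303.]
11 -4 17 [297. 220.]
-11 -4 -20 [295. 387.]
11 -4 -20 [294. 289.]
-11 4 17 [330. 303.]
11 4 17 [330. 220.]
-11 4 -20 [334. 387.]
11 4 -20 [335. 289.]
```

```bash
python3 -m inch '[[[0,0,0,0,0],[0,0,0,0,0],[0,0,0,0,0]]]' 20
```

```text
t: 4.6
ee_pos: [0.5227, 0.0803, 0.0542]
eef_rot: [3.142, -0.0, 3.033]
wrist_force: [-0.4, -0.3, -0.8]
finger_gap: -0.0001
finger_force: 0.0
```

```bash
python3 -c "
from h import *
p=grab('wrist'); q=grab('scene')
a=cv2.resize(p['frame'][130:330,220:420],(400,400)); 
u,v=w2pix(q,[.523,.08,.04])[0].astype(int);print(u,v)
b=cv2.resize(q['frame'][v-40:v+40,u-40:u+40],(400,400),interpolation=2)
cv2.imwrite('pics/w3.png',np.hstack([a,b])[:,:,::-1])"
```

```text
294 226
```

View pics/w3.png

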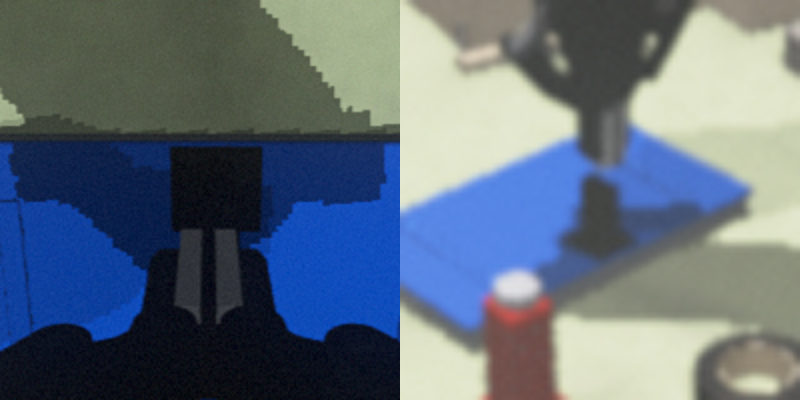

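```bash
python3 -c "
from h import *
print(robot.tip_reach,[a for a in dir(robot) if a[0]!='_'])
q=grab('scene'); 
for z in (.018,.037,.054,.058): print(z,(w2pix(q,[.5226,.0819,z])[0]-[254,186])*5+[400,0])
for x in (.54,.56): print(x,(w2pix(q,[x,.0819,.037])[0]-[254,186])*5+[400,0])
Rm=cv2.Rodrigues(np.array(q['rvec'],float))[0]; print('c',-Rm.T@np.array(q['tvec']).ravel())
"
```

```text
0.017 ['MotionError', 'finish_job', 'read_state', 'tip_reach']
0.018 [601.37397591 236.37937687]
0.037 [600.86276384 207.46687014]
0.054 [600.39876691 181.22469996]
0.058 [600.28867121 174.99804201]
0.54 [578.15556621 196.99753812]
0.56 [552.54632172 185.19019456]
c [-0.13798852  0.78711647  0.62238776]
```

```bash
python3 -c "
from h import *
q=grab('scene');p=grab('wrist')
P=lambda p:K(p)@np.c_[cv2.Rodrigues(np.array(p['rvec'],float))[0],np.array(p['tvec']).reshape(3,1)]
X=cv2.triangulatePoints(P(p),P(q),np.array([[324.],[244.]]),np.array([[294.4],[219.]]));X=(X[:3]/X[3]).ravel();print(X,w2pix(p,X),w2pix(q,X));st()
"
```

```text
[0.51873281 0.08172694 0.06479865] [[327.65865556 249.51139584]] [[295.09401165 219.30836049]]
t 4.85 pos [0.5227 0.0803 0.0542] rpy [3.142 0.    3.033] F [-0.2 -0.1  0.5] gap -0.0001 ff 0.0
```

```bash
python3 -m inch '[[[4,0,0,0,0],[4,0,0,0,0],[4,0,0,0.8,0],[4,0,0,0.7,0],[4,0,0,0,0]]]';  python3 -m inch '[[[0,0,0,0,0],[0,0,0,0,0],[0,0,0,0,0],[0,0,0,0,0]]]' 20
```

```text
t: 5.35
ee_pos: [0.5218, 0.0801, 0.038]
eef_rot: [-3.141, -0.002, 3.033]
wrist_force: [-0.3, -0.5, 0.7]
finger_gap: 0.0402
finger_force: 0.0
t: 5.75
ee_pos: [0.5228, 0.0804, 0.0393]
eef_rot: [3.141, 0.0, 3.033]
wrist_force: [-0.9, 0.4, -0.7]
finger_gap: 0.0109
finger_force: 21.9
```

```bash
python3 -m inch '[[[0,-0.1,0,-0.3,0],[0,-0.14,0,-0.3,0],[0,-0.15,0,-0.3,0],[0,-0.16,0,-0.29,0],[0,-0.16,0,-0.29,0],[0,-0.16,0,-0.29,0],[0,0,0,0,0]]]';  python3 -c "
from h import *
q=grab('scene');p=grab('wrist')
b=cv2.resize(q['frame'][180:280,230:350],(480,400),interpolation=2)
cv2.imwrite('pics/w4.png',np.hstack([b,p['frame'][50:350,120:520][::1].repeat(1,0)[:400] if 0 else cv2.resize(p['frame'][50:350,200:440],(320,400))])[:,:,::-1]);st()"
```

```text
t: 6.45
ee_pos: [0.532, 0.0793, 0.0573]
eef_rot: [3.141, 0.001, 3.033]
wrist_force: [0.0, -0.9, -1.3]
finger_gap: 0.0112
finger_force: 21.8
t 6.55 pos [0.5314 0.0793 0.0569] rpy [3.141 0.    3.033] F [-1.2  0.3 -3. ] gap 0.0109 ff 21.8
```

View pics/w4.png

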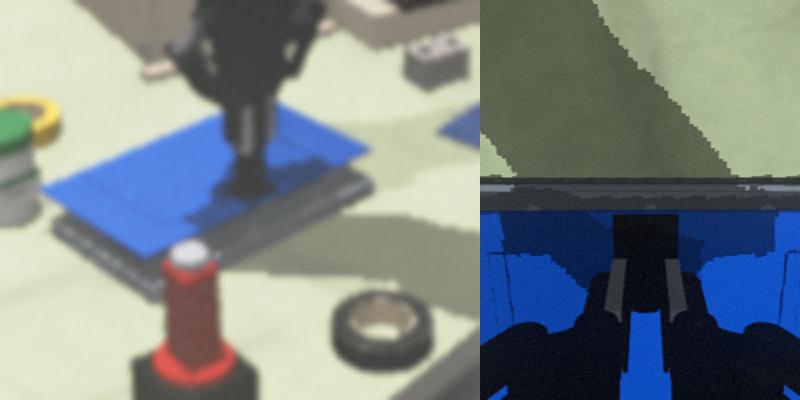

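```bash
cat > lid.py <<'E'
from h import *
L0=np.array([.5673,.077,.0]); YAW=np.radians(-6.2)
def lidpts(rear,tilt,yaw=YAW):
    "corners of plate top given rear lower edge mid (plate underside) & tilt (front up)"
    Rm=R.from_euler('ZY',[yaw,tilt]).as_matrix()
    c=np.array([[0,.106,.004],[0,-.106,.004],[-.122,-.106,.004],[-.122,.106,.004],[-.106,0,.044]])
    return rear+c@Rm.T
def rear0(): return L0+np.r_[.061*np.cos(YAW),.061*np.sin(YAW),.014]
E
python3 -c "
from lid import *
q=grab('scene')
f=lambda P:np.round((w2pix(q,P)-[230,180])*4).tolist()
u=np.array([np.cos(YAW),np.sin(YAW),0])
print('tilt10',f(lidpts(rear0(),np.radians(10))))
print('level',f(lidpts(rear0()+u*.009+[0,0,.0177],0)))
print('orig',f(lidpts(rear0(),0)))
"
```

```text
tilt10 [[45.0, 209.0], [269.0, 112.0], [378.0, 143.0], [148.0, 253.0], [247.0, 137.0]]
level [[36.0, 183.0], [262.0, 88.0], [371.0, 144.0], [142.0, 253.0], [247.0, 137.0]]
orig [[45.0, 209.0], [270.0, 112.0], [379.0, 169.0], [152.0, 281.0], [256.0, 164.0]]
```

The lid came up nearly level: its rear-left corner is at (45,188), where a level lift predicts about 183 and a tip of 10° predicts 209. The grip's friction holds it. I'll set it down, push it back against the rear wall so that it has to pivot, and tip it again.

```bash
python3 -m inch '[[[0,0.3,0,0.6,0],[0,0.3,0,0.6,0],[0,0.26,0,0.55,0],[0,0,0,0.05,0],[0,-0.25,0,0,0],[0,-0.25,0,0,0],[0,-0.1,0,0,0],[0,0,0,0,0]]]'
```

```text
t: 7.4
ee_pos: [0.5268, 0.0797, 0.0387]
eef_rot: [-3.141, -0.003, 3.034]
wrist_force: [-3.3, 0.5, 6.0]
finger_gap: 0.0108
finger_force: 23.6
```

```bash
python3 -m inch '[[[0,-0.15,0,-0.05,0],[0,-0.1,0,0,0],[0,0,0,0,0]]]'; python3 -m inch '[[[0,-0.16,0,-0.35,0],[0,-0.16,0,-0.34,0],[0,-0.16,0,-0.33,0],[0,0,0,0,0]]]'; python3 -c "
from lid import *
q=grab('scene')
f=lambda P:np.round((w2pix(q,P)-[230,180])*4).tolist()
u=np.array([np.cos(YAW),np.sin(YAW),0])
print('tilt6',f(lidpts(rear0()+.005*u,np.radians(6))))
print('level',f(lidpts(rear0()+u*.009+[0,0,.0102],0)))
cv2.imwrite('pics/w5.png',cv2.resize(q['frame'][180:280,230:350],(480,400),interpolation=2)[:,:,::-1]);st()"
```

```text
t: 7.7
ee_pos: [0.5274, 0.0798, 0.0388]
eef_rot: [-3.14, -0.007, 3.034]
wrist_force: [-5.9, 1.6, 4.7]
finger_gap: 0.0109
finger_force: 23.5
t: 8.1
ee_pos: [0.5341, 0.079, 0.0493]
eef_rot: [-3.141, -0.004, 3.034]
wrist_force: [-6.4, 2.3, 1.8]
finger_gap: 0.011
finger_force: 22.8
tilt6 [[41.0, 206.0], [265.0, 109.0], [374.0, 151.0], [145.0, 261.0], [246.0, 145.0]]
level [[37.0, 192.0], [262.0, 96.0], [371.0, 153.0], [143.0, 263.0], [248.0, 146.0]]
t 8.15 pos [0.534  0.0791 0.0492] rpy [-3.141 -0.004  3.034] F [-5.4  1.7  0.9] gap 0.011 ff 22.8
```

View pics/w5.png

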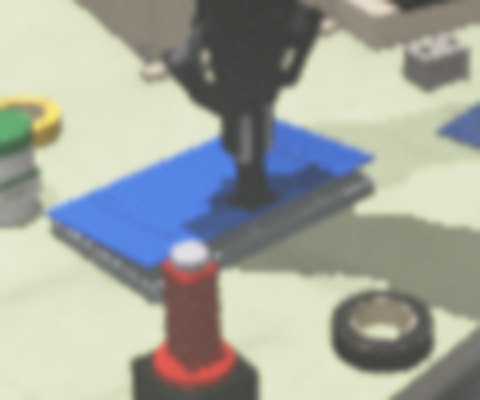

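The lid is now tipping: its rear-left corner (50,213) stays on the tub while the front is raised. I'll continue the arc.

```bash
python3 -m inch '[[[0,-0.19,0,-0.33,0],[0,-0.19,0,-0.33,0],[0,-0.2,0,-0.32,0],[0,-0.22,0,-0.31,0],[0,-0.23,0,-0.3,0],[0,-0.23,0,-0.3,0],[0,0,0,0,0]]]'; cat > fit.py <<'E'
from lid import *
from scipy.optimize import least_squares
def fitlid(p,r0,t0,yaw=YAW):
    H=cv2.cvtColor(p['frame'],cv2.COLOR_RGB2HSV).astype(int)
    m=((H[...,0]>100)&(H[...,0]<125)&(H[...,1]>120)&(H[...,2]>70)).astype(np.uint8)
    m[:, 350:]=0
    cs,_=cv2.findContours(m,0,1); c=cv2.convexHull(max(cs,key=cv2.contourArea))
    q=cv2.approxPolyDP(c,2.5,True)[:,0]; print('poly',q.tolist())
    # match the four predicted corners to nearest poly points
    P=w2pix(p,lidpts(r0,t0,yaw)[:4]); obs=np.array([q[np.argmin(np.linalg.norm(q-a,axis=1))] for a in P])
    f=lambda v:(w2pix(p,lidpts(np.r_[v[0],v[1],v[2]],v[3],yaw)[:4])-obs).ravel()
    s=least_squares(f,np.r_[r0,t0]); print('rear',np.round(s.x[:3],4),'tilt',np.degrees(s.x[3]).round(1),'rms',np.sqrt((s.fun**2).mean()).round(2)); return s
E
python3 -c "
from fit import *
q=grab('scene'); st(); print(rear0()); fitlid(q,rear0(),np.radians(18))"
```

```text
t: 8.85
ee_pos: [0.5496, 0.0771, 0.069]
eef_rot: [3.141, 0.002, 3.032]
wrist_force: [-0.8, 0.2, -1.2]
finger_gap: 0.0112
finger_force: 20.9
t 8.9 pos [0.5493 0.0772 0.0688] rpy [3.141e+00 1.000e-03 3.033e+00] F [ 0.  -0.8 -0.2] gap 0.011 ff 20.9
[0.62794321 0.07041204 0.014     ]
poly [[286, 215], [286, 226], [267, 237], [243, 232]]
rear [ 1.2347 -0.4485 -0.4679] tilt 17.5 rms 4.82
```

```bash
python3 -c "
from lid import *
q=grab('scene')
f=lambda P:np.round((w2pix(q,P)-[230,180])*4).tolist()
u=np.array([np.cos(YAW),np.sin(YAW),0])
print('tilt18',f(lidpts(rear0()+.005*u,np.radians(18))))
cv2.imwrite('pics/w6.png',cv2.resize(q['frame'][180:280,230:350],(480,400),interpolation=2)[:,:,::-1])"
```

```text
tilt18 [[40.0, 206.0], [265.0, 109.0], [369.0, 119.0], [138.0, 226.0], [233.0, 113.0]]
```

View pics/w6.png

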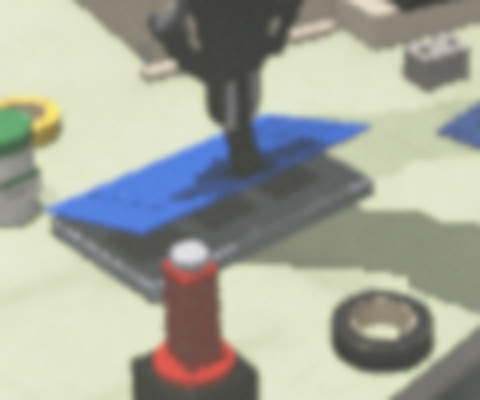

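The lid is tipped about 17°, with its rear corner (50,212) still on the rim. I'll go slightly further, then clamp and lift.

```bash
python3 -m inch '[[[0,-0.25,0,-0.3,0],[0,-0.25,0,-0.28,0],[0,-0.26,0,-0.27,0],[0,0,0,0,0],[0,0,0,0,0]]]'; python3 -m inch '[[[0,0,0,0,0],[0,0,0,0,0],[0,0,0,0,0],[0,0,0,-0.5,0],[0,0,0,-1,0],[0,0,0,-2,0],[0,0,0,-3,0],[0,0,0,0,0]]]' 100;python3 -c "
from lid import *
q=grab('scene')
cv2.imwrite('pics/w7.png',cv2.resize(q['frame'][150:270,210:350],(560,480),interpolation=2)[:,:,::-1]);st();print(delta([.475+.015,.330,.16]))"
```

```text
t: 9.45
ee_pos: [0.5564, 0.0766, 0.0771]
eef_rot: [3.141, 0.001, 3.033]
wrist_force: [0.8, 0.6, -2.2]
finger_gap: 0.0111
finger_force: 21.0
t: 10.25
ee_pos: [0.559, 0.0775, 0.1462]
eef_rot: [3.139, 0.008, 3.033]
wrist_force: [1.4, 0.1, -1.8]
finger_gap: 0.0069
finger_force: 98.5
t 10.3 pos [0.5579 0.077  0.1444] rpy [3.14  0.005 3.033] F [-0.5 -0.4 -2.7] gap 0.0067 ff 98.3
[ 9.49 24.41 -1.56]
```

View pics/w7.png

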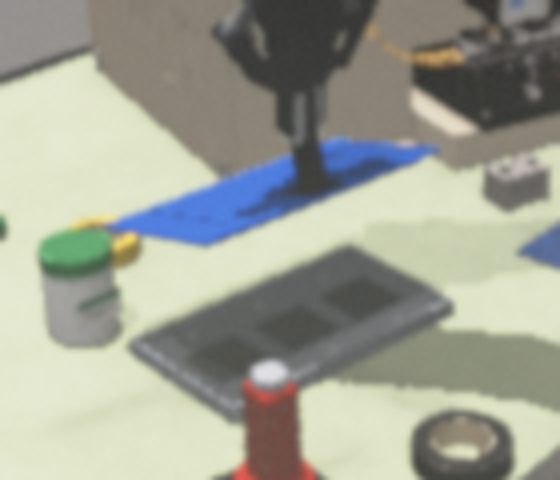

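```bash
python3 -m inch '[[[0,3,0,0,0],[0,3.5,1,0,0],[0,1.6,3.2,0,0],[0,0,4.1,0,0],[0,0,4.1,0,0],[0,0,4.1,0,0],[0,0,4.1,0,0],[0,0,3,0,0],[0,0,1,0,0],[0,0,0,0,0]]]' ; python3 -m inch '[[[0,0,0,2.5,0],[0,0,0,2.5,0],[0,0,0,1.5,0],[0,0,0,0.7,0],[0,0,0,0.4,0],[0,0,0,0,0],[0,0,0,0,0]]]'; python3 -c "
from h import *
st()"
```

```text
t: 11.3
ee_pos: [0.5013, 0.3314, 0.1413]
eef_rot: [3.141, -0.001, 3.036]
wrist_force: [-0.7, -0.3, -1.0]
finger_gap: 0.0065
finger_force: 98.4
t: 12.0
ee_pos: [0.5028, 0.3302, 0.0668]
eef_rot: [3.14, 0.001, 3.033]
wrist_force: [0.3, 0.6, -1.5]
finger_gap: 0.0066
finger_force: 98.4
t 12.0 pos [0.5028 0.3302 0.0668] rpy [3.140e+00 1.000e-03 3.033e+00] F [ 0.3  0.6 -1.5] gap 0.0066 ff 98.4
```

```bash
python3 -m inch '[[[0,0,0,0,0],[0,0,0,0.3,0],[0,0.25,0,0.3,0],[0,0.25,0,0.3,0],[0,0.25,0,0.3,0],[0,0.23,0,0.3,0],[0,0.23,0,0.3,0],[0,0.2,0,0.3,0],[0,0.2,0,0.32,0],[0,0.18,0,0.33,0],[0,0,0,0,0]]]' 20;  python3 -m inch '[[[0,0.18,0,0.34,0],[0,0.16,0,0.34,0],[0,0,0,0,0]]]';python3 -c "
from lid import *
q=grab('scene')
cv2.imwrite('pics/w8.png',cv2.resize(q['frame'][160:320,160:320],(480,480),interpolation=2)[:,:,::-1]);st()"
```

```text
t: 13.1
ee_pos: [0.4835, 0.332, 0.039]
eef_rot: [-3.141, -0.001, 3.034]
wrist_force: [-4.9, -1.7, 10.7]
finger_gap: 0.007
finger_force: 100.4
t: 13.4
ee_pos: [0.4806, 0.332, 0.0315]
eef_rot: [-3.141, -0.0, 3.033]
wrist_force: [-1.2, -0.4, 2.0]
finger_gap: 0.007
finger_force: 102.3
t 13.45 pos [0.4808 0.3321 0.0316] rpy [-3.141 -0.     3.033] F [-2.1 -1.6  3.1] gap 0.0067 ff 102.3
```

View pics/w8.png

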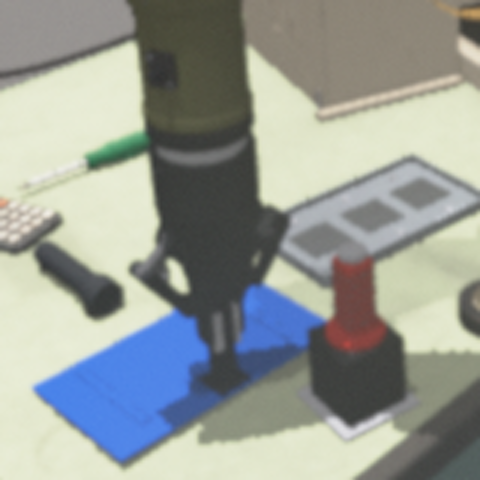

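The lid is lying flat on the bench. I'll release it and move over toward the shoes, measuring the tub on the way.

```bash
python3 -m inch '[[[3,0,0,0,0],[3,0,0,0,0],[3,0,0,-2,0],[4,0,0,-4,0],[5,0,0,-4,0],[6,0,0,-4,0],[7,0,0,-3,0],[8,0,0,-3,0],[8.5,0,0,0,0]]]' 20;  python3 -c "
from h import *
st(); print(delta([.49,.077,.22]))
p=grab('top'); np.save('top1.npy',p['frame']); import pickle; pickle.dump(p,open('top1.pkl','wb'))
"
```

```text
t: 14.35
ee_pos: [0.4836, 0.3343, 0.2361]
eef_rot: [3.135, 0.007, 3.032]
wrist_force: [0.6, -0.3, 0.2]
finger_gap: 0.0851
finger_force: 0.0
t 14.35 pos [0.4836 0.3343 0.2361] rpy [3.135 0.007 3.032] F [ 0.6 -0.3  0.2] gap 0.0851 ff 0.0
[ -3.43 -25.52   1.46]
```

```bash
python3 -m inch '[[[8.5,0,-4.2,0,0],[8.5,0,-4.2,0,0],[8.5,0,-4.2,0,0],[8.5,0,-4.2,0,0],[8.5,0,-4.3,0.5,0],[8.5,0,-4.3,0.5,0],[8.5,0,0,0,0],[8.5,0,0,0,0]]]';  python3 -c "
from h import *; import pickle
st(); p=grab('wrist','tub1.png'); pickle.dump(p,open('tub1.pkl','wb'))
print([(np.round(d['position'],3).tolist(),round(d['confidence'],2)) for d in vision.look_for('anvil_1',p)])
print([(np.round(d['position'],3).tolist(),round(d['confidence'],2)) for d in vision.look_for('tub',p)])"
python3 -m inch '[[[8.5,1,-4.5,0,0],[8.5,1,-4.5,0,0],[8.5,1,-4.5,0,0],[8.5,1,-4.5,0,0],[8.5,0,-4.5,0,0],[8.5,0,-4.5,0,0],[8.5,0,-4.5,0,0],[8.5,0,-2,0,0],[8.5,0,0,0,0],[8.5,0,0,0,0]]]'; python3 -c "
from h import *; import pickle
st(); p=grab('wrist','sh1.png'); pickle.dump(p,open('sh1.pkl','wb'))
print([(np.round(d['position'],3).tolist(),round(d['confidence'],2)) for d in vision.look_for('shoe_1_mid',p)])"
```

```text
t: 15.2
ee_pos: [0.453, 0.0784, 0.2207]
eef_rot: [-3.141, -0.002, 3.03]
wrist_force: [0.8, -0.0, -0.5]
finger_gap: 0.0851
finger_force: 0.0
t 15.2 pos [0.453  0.0784 0.2207] rpy [-3.141e+00 -2.000e-03  3.030e+00] F [ 0.8 -0.  -0.5] gap 0.0851 ff 0.0
[([0.568, 0.078, 0.007], 0.89)]
[([0.565, 0.076, 0.009], 0.71)]
t: 16.35
ee_pos: [0.3783, -0.2477, 0.2215]
eef_rot: [3.14, 0.0, 3.035]
wrist_force: [0.1, 0.7, -0.5]
finger_gap: 0.0849
finger_force: 0.0
t 16.35 pos [ 0.3783 -0.2477  0.2215] rpy [3.14  0.    3.035] F [ 0.1  0.7 -0.5] gap 0.0849 ff 0.0
[([0.449, -0.342, 0.037], 0.74), ([0.466, -0.259, -0.0], 0.63)]
```

View pics/sh1.png

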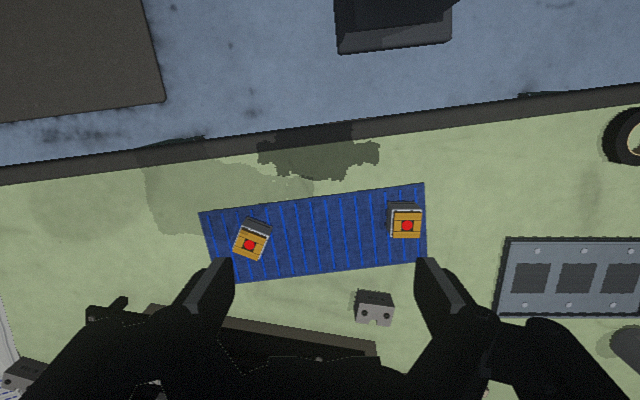

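View pics/tub1.png

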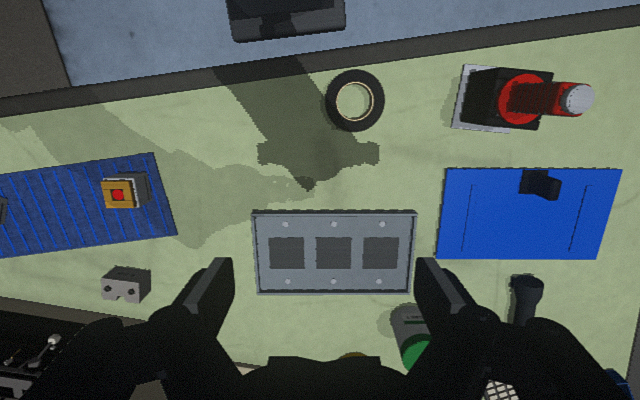

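sh1 shows two shoes on the mat at (249,244) and (407,225), the first rotated. tub1 shows the empty tub with anvils at about (287,253), (334,252) and (381,252).

```bash
cat > shoes.py <<'E'
from seg import *
def reds(p,z,box=None):
    H=hsv(p); m=((H[...,0]<8)|(H[...,0]>172))&(H[...,1]>150)&(H[...,2]>120)
    if box: mm=np.zeros_like(m); mm[box[1]:box[3],box[0]:box[2]]=1; m&=mm
    return [r for r in rects(p,m,z,10)]
def brass(p,z,box):
    H=hsv(p); m=(H[...,0]>=9)&(H[...,0]<30)&(H[...,1]>110)&(H[...,2]>100)
    mm=np.zeros_like(m); mm[box[1]:box[3],box[0]:box[2]]=1; m=(m&mm).astype(np.uint8)
    m=cv2.morphologyEx(m,cv2.MORPH_CLOSE,np.ones((5,5),np.uint8))
    return rects(p,m,z,60)
E
python3 - <<'E'
from shoes import *; import pickle
p=pickle.load(open('sh1.pkl','rb'))
print('red',reds(p,.0385)); print('brass',brass(p,.040,(200,190,440,280)))
t=pickle.load(open('tub1.pkl','rb'))
print('red',reds(t,.0385,(90,160,160,220)),brass(t,.04,(90,160,160,220)))
H=hsv(t);v=H[...,2]
m=np.zeros_like(v,bool);m[230:275,262:405]=v[230:275,262:405]<85
print('v',v[252,262:405:6])
print('anv',rects(t,m,.006,200))
m=np.zeros_like(v,bool);m[195:310,240:430]=(H[...,1][195:310,240:430]<45)
print('tub',rects(t,m,.014,2000))
H=hsv(p); b=(H[...,0]>100)&(H[...,0]<125)&(H[...,1]>110); b[:,:190]=0;b[:,440:]=0;b[:170]=0;b[290:]=0
print('mat',rects(p,cv2.morphologyEx(b.astype(np.uint8),cv2.MORPH_CLOSE,np.ones((9,9))),.003,2000))
E
```

```text
red [([249.0, 244.0], 455.3, -347.2, 11.8, 12.0, 21.6), ([407.0, 225.0], 450.4, -158.2, 11.7, 11.8, 43.4)]
brass [([249.0, 245.0], 455.3, -347.1, 31.2, 31.5, 60.0), ([407.0, 225.0], 450.1, -158.5, 31.6, 30.3, 83.8)]
red [([118.0, 194.0], 450.7, -158.4, 12.3, 10.7, 83.6)] [([117.0, 194.0], 450.4, -158.0, 31.3, 29.6, 83.6)]
v [132 133  69  69  66  76  67 113 127  90  71  68  72  75  78 124 116  67
  72  72  72  66  70 120]
anv [([380.0, 253.0], 574.8, 138.1, 46.7, 45.5, 83.6), ([333.0, 252.0], 567.8, 76.4, 46.9, 45.5, 83.6), ([287.0, 253.0], 561.0, 15.5, 45.9, 45.5, 83.6)]
tub [([335.0, 251.0], 565.8, 79.5, 214.3, 123.6, 83.6)]
mat [([317.0, 233.0], 469.9, -269.7, 109.1, 287.9, 1.7)]
```

```bash
python3 -c "
from h import *
print(delta([.4504,-.1583,.10]))"
```

```text
[-6.24  9.55 12.18]
```

```bash
python3 -m inch '[[[6,-3.1,3.2,0,0],[6,-3.14,3.2,1,0],[6,0,3.15,3,0],[6,0,0,4,0],[6,0,0,4.2,0],[6,0,0,0,0],[6,0,0,0,0]]]'; python3 -c "
from h import *
st();print(delta([.4504,-.1583,.004]))"
```

```text
t: 17.15
ee_pos: [0.4499, -0.1594, 0.1]
eef_rot: [3.141, -0.001, 3.035]
wrist_force: [0.1, 0.4, -0.6]
finger_gap: 0.0599
finger_force: 0.0
t 17.15 pos [ 0.4499 -0.1594  0.1   ] rpy [ 3.141e+00 -1.000e-03  3.035e+00] F [ 0.1  0.4 -0.6] gap 0.0599 ff 0.0
[-0.05  0.11  9.6 ]
```

```bash
python3 -m inch '[[[6,-0.05,0.1,3.5,0],[6,0,0,3.5,0],[6,0,0,1,0],[6,0,0,0.8,0],[6,0,0,0.8,0],[6,0,0,0,0]]]'; python3 -m inch '[[[3,0,0,0,0],[3,0,0,0,0],[3,0,0,0,0],[3,0,0,0,0],[3,0,0,0,0]]]' 40; python3 -c "
from h import *
st();p=grab('wrist');q=grab('scene')
u,v=w2pix(q,[.45,-.158,.04])[0].astype(int)
cv2.imwrite('pics/w9.png',np.hstack([cv2.resize(p['frame'][130:330,220:420],(400,400)),cv2.resize(q['frame'][v-40:v+40,u-40:u+40],(400,400),interpolation=2)])[:,:,::-1])"
```

```text
t: 17.75
ee_pos: [0.4511, -0.16, 0.0042]
eef_rot: [-3.142, 0.001, 3.033]
wrist_force: [-0.1, 0.9, -0.0]
finger_gap: 0.0598
finger_force: 0.0
t: 18.25
ee_pos: [0.451, -0.1599, 0.0046]
eef_rot: [-3.142, 0.002, 3.033]
wrist_force: [-1.4, 0.9, 6.5]
finger_gap: 0.0353
finger_force: 40.2
t 18.25 pos [ 0.451  -0.1599  0.0046] rpy [-3.142e+00  2.000e-03  3.033e+00] F [-1.4  0.9  6.5] gap 0.0353 ff 40.2
```

View pics/w9.png

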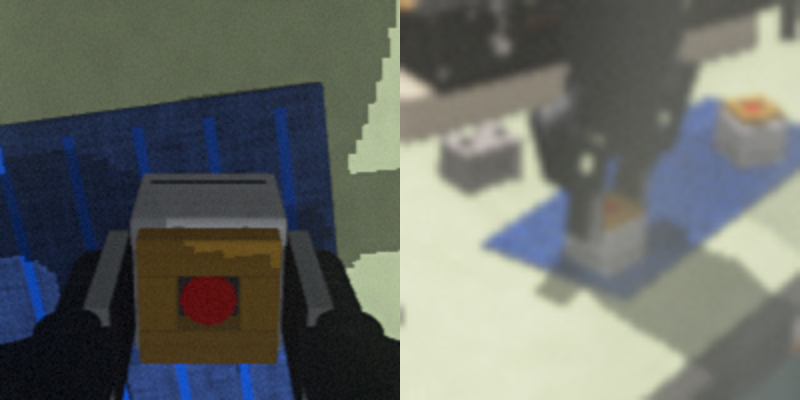

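The shoe is gripped squarely between the pads, with its pin at (208,300) in the left crop. I'll carry it to the near anvil.

```bash
python3 -m inch '[[[3,0,0,-1,0],[3,0,0,-3,0],[3,0,0,-3,0]]]'; python3 -c "
from h import *
st();print(delta([.5612,.0145,.07]))"
```

```text
t: 18.65
ee_pos: [0.4497, -0.1598, 0.0747]
eef_rot: [-3.141, -0.002, 3.033]
wrist_force: [-0.1, 0.4, -1.9]
finger_gap: 0.0347
finger_force: 40.6
t 18.65 pos [ 0.4497 -0.1598  0.0747] rpy [-3.141e+00 -2.000e-03  3.033e+00] F [-0.1  0.4 -1.9] gap 0.0347 ff 40.6
[-9.2  18.53  0.45]
```

```bash
python3 -m inch '[[[3,-2.2,4.2,0,0],[3,-2.2,4.2,0,0],[3,-2.2,4.2,0,0],[3,-1.6,3.5,0,0],[3,-1.0,2.4,0,0],[3,0,0,0,0],[3,0,0,0,0]]]'; python3 -c "
from h import *
st();print(delta([.5612,.0145,.0085]))"
```

```text
t: 19.35
ee_pos: [0.5615, 0.0142, 0.0741]
eef_rot: [-3.141, -0.001, 3.034]
wrist_force: [-0.4, -0.5, -1.4]
finger_gap: 0.0351
finger_force: 40.7
t 19.35 pos [0.5615 0.0142 0.0741] rpy [-3.141e+00 -1.000e-03  3.034e+00] F [-0.4 -0.5 -1.4] gap 0.0351 ff 40.7
[0.03 0.03 6.56]
```

```bash
python3 -m inch '[[[3,0,0,3,0],[3,0,0,2.5,0],[3,0,0,0.6,0],[3,0,0,0.3,0],[3,0,0,0.15,0],[3,0,0,0,0],[3,0,0,0,0]]]'
```

```text
t: 20.05
ee_pos: [0.5626, 0.014, 0.0091]
eef_rot: [3.141, 0.001, 3.033]
wrist_force: [0.4, 0.1, -1.4]
finger_gap: 0.0356
finger_force: 40.6
```

Open gently, rise, and look.

```bash
python3 -m inch '[[[3,0,0,0.13,0],[3,0,0,0,0],[5,0,0,0,0],[5,0,0,0,0],[5,0,0,-1.5,0],[6,0,0,-4,0],[7,0,0,-4,0],[8,0,0,-4,0],[8.5,0,0,-4,0],[8.5,0,0,0,0]]]'; python3 -m inch '[[[8.5,4,-4.5,0,0],[8.5,4,-4.5,0,0],[8.5,2,-4.5,0,0],[8.5,0,0,0,0],[8.5,0,0,0,0]]]'; python3 - <<'E'
from shoes import *
st(); p=grab('wrist')
for r in reds(p,.0385): print('red',r)
b=w2pix(p,[.561,.0155,.04])[0].astype(int); print(b)
print(brass(p,.043,(b[0]-40,b[1]-40,b[0]+40,b[1]+40)))
b=w2pix(p,[.4553,-.3472,.04])[0].astype(int)
print(b,brass(p,.040,(b[0]-40,max(0,b[1]-40),b[0]+40,b[1]+40)))
print(delta([.4553,-.3472,.10]))
E
```

```text
t: 21.05
ee_pos: [0.5658, 0.0146, 0.1882]
eef_rot: [3.139, 0.012, 3.033]
wrist_force: [1.3, -0.7, 0.1]
finger_gap: 0.085
finger_force: 0.0
t: 21.55
ee_pos: [0.4624, -0.0968, 0.1821]
eef_rot: [-3.141, -0.0, 3.03]
wrist_force: [1.0, 0.9, 0.5]
finger_gap: 0.0849
finger_force: 0.0
t 21.55 pos [ 0.4624 -0.0968  0.1821] rpy [-3.141 -0.     3.03 ] F [1.  0.9 0.5] gap 0.0849 ff 0.0
red ([439.0, 260.0], 562.3, 16.5, 11.8, 6.7, 28.7)
red ([79.0, 202.0], 455.4, -347.2, 11.9, 12.1, 69.8)
[439 259]
[([441.0, 256.0], 559.0, 13.1, 31.6, 25.0, 83.6)]
[ 77 202] [([78.0, 202.0], 455.3, -346.8, 31.8, 31.6, 59.6)]
[ -1.9  -25.15   8.2 ]
```

```bash
python3 -m inch '[[[8.5,-0.3,-4.2,0,0],[8.5,-0.3,-4.2,0,0],[8.5,-0.3,-4.2,0,0],[8.5,-0.3,-4.2,1,0],[8,-0.3,-4.2,2,0],[7,-0.4,-4.1,3,0],[6,0,0,2,8],[6,0,0,0,8],[6,0,0,0,8],[6,0,0,0,0],[6,0,0,0,0]]]'; python3 - <<'E'
from shoes import *
st();print(delta([.4553,-.3472,.0045]))
p=grab('wrist');print(reds(p,.0385))
E
```

```text
t: 22.7
ee_pos: [0.4563, -0.3452, 0.1024]
eef_rot: [3.141, 0.001, 2.62]
wrist_force: [-1.1, 0.1, 0.4]
finger_gap: 0.06
finger_force: 0.0
t 22.7 pos [ 0.4563 -0.3452  0.1024] rpy [3.141e+00 1.000e-03 2.620e+00] F [-1.1  0.1  0.4] gap 0.06 ff 0.0
[-0.01 -0.23  9.79]
[([322.0, 209.0], 455.7, -347.2, 11.3, 11.2, 60.1)]
```

```bash
python3 -m inch '[[[6,0,-0.2,3.5,0],[6,0,0,3.5,0],[6,0,0,1.2,0],[6,0,0,0.8,0],[6,0,0,0.8,0],[6,0,0,0,0]]]'; python3 -m inch '[[[3,0,0,0,0],[3,0,0,0,0],[3,0,0,0,0],[3,0,0,0,0],[3,0,0,0,0]]]' 40;  python3 -m inch '[[[3,0,0,-1,0],[3,0,0,-3,0],[3,0,0,-3,0],[3,0,0,-2.5,-8],[3,0,0,0,-8],[3,0,0,0,-8]]]'; python3 - <<'E'
from h import *
st();print(delta([.5748,.1381,.10]))
E
```

```text
t: 23.35
ee_pos: [0.4541, -0.3481, 0.0045]
eef_rot: [3.141, 0.0, 2.615]
wrist_force: [-0.0, 0.3, 0.4]
finger_gap: 0.0603
finger_force: 0.0
t: 23.85
ee_pos: [0.4546, -0.3485, 0.0056]
eef_rot: [3.142, 0.002, 2.614]
wrist_force: [0.5, 0.7, 6.0]
finger_gap: 0.0349
finger_force: 41.3
t: 24.45
ee_pos: [0.4539, -0.3487, 0.1011]
eef_rot: [-3.14, 0.002, 3.038]
wrist_force: [0.4, 0.1, -2.2]
finger_gap: 0.0353
finger_force: 40.5
t 24.45 pos [ 0.4539 -0.3487  0.1011] rpy [-3.140e+00  2.000e-03  3.038e+00] F [ 0.4  0.1 -2.2] gap 0.0353 ff 40.5
[-7.010e+00  4.967e+01  4.000e-02]
```

```bash
python3 -m inch '[[[3,-0.6,4.4,0,0],[3,-0.6,4.4,0,0],[3,-0.6,4.4,0,0],[3,-0.6,4.4,0,0],[3,-0.6,4.4,0,0],[3,-0.6,4.4,0,0],[3,-0.6,4.4,0,0],[3,-0.6,4.4,0,0],[3,-0.6,4.4,0,0],[3,-0.6,4.4,0,0],[3,-0.6,4.4,0,0],[3,0,0,0,0]]]';python3 - <<'E'
from h import *
st();print(delta([.574,.1370,.0105]))
E
```

```text
t: 25.65
ee_pos: [0.5729, 0.1367, 0.1004]
eef_rot: [3.133, 0.003, 3.044]
wrist_force: [-0.2, -0.1, -1.5]
finger_gap: 0.0348
finger_force: 40.6
t 25.65 pos [0.5729 0.1367 0.1004] rpy [3.133e+00 3.000e-03 3.044e+00] F [-0.2 -0.1 -1.5] gap 0.0348 ff 40.6
[-0.08 -0.04  8.99]
```

```bash
python3 -m inch '[[[3,0,0,0,-0.4],[3,0,0,3,0],[3,0,0,3,0],[3,0,0,2.2,0],[3,0,0,0.6,0],[3,0,0,0.15,0],[3,0,0,0.13,0],[3,0,0,0,0],[3,0,0,0,0]]]';python3 - <<'E'
from h import *
st();print(delta([.574,.1370,.0085]))
E
```

```text
t: 26.55
ee_pos: [0.5726, 0.126, 0.0097]
eef_rot: [3.141, 0.002, 3.04]
wrist_force: [-0.1, -0.6, -0.7]
finger_gap: 0.0349
finger_force: 40.6
t 26.55 pos [0.5726 0.126  0.0097] rpy [3.141e+00 2.000e-03 3.040e+00] F [-0.1 -0.6 -0.7] gap 0.0349 ff 40.6
[-0.03  1.11  0.12]
```

```bash
python3 -m inch '[[[3,0,0,-0.4,0],[3,-0.03,1.1,0,0],[3,0,0,0,0],[3,0,0,0.4,0],[3,0,0,0.12,0],[3,0,0,0.05,0],[3,0,0,0,0]]]';python3 - <<'E'
from h import *
st();print(delta([.574,.1370,.0085]))
E
```

```text
t: 27.25
ee_pos: [0.5737, 0.1379, 0.0086]
eef_rot: [3.14, 0.001, 3.041]
wrist_force: [-2.1, 0.9, 14.1]
finger_gap: 0.0346
finger_force: 42.4
t 27.25 pos [0.5737 0.1379 0.0086] rpy [3.140e+00 1.000e-03 3.041e+00] F [-2.1  0.9 14.1] gap 0.0346 ff 42.4
[-0.04 -0.09  0.01]
```

```bash
python3 -m inch '[[[3,0,0,-0.05,0],[5,0,0,0,0],[5,0,0,0,0],[5,0,0,-1.5,0],[6,0,0,-4,0],[7,0,0,-4,0],[8,2.5,-2,-4,0],[8.5,4,-2,-4,0],[8.5,4,-2,-3,0],[8.5,0,0,0,0],[8.5,0,0,0,0]]]'; python3 - <<'E'
from shoes import *
import pickle
st(); p=grab('wrist','in.png'); pickle.dump(p,open('in.pkl','wb'))
print(reds(p,.0415))
for a in ([.561,.0155,.043],[.5748,.1381,.043]):
    b=w2pix(p,a)[0].astype(int); print(b,brass(p,.043,(b[0]-35,b[1]-35,b[0]+35,b[1]+35)))
print([(np.round(d['position'],3).tolist(),round(d['confidence'],2)) for d in vision.look_for('punch_grip',p)])
E
```

```text
t: 28.35
ee_pos: [0.4736, 0.0916, 0.2042]
eef_rot: [3.141, 0.003, 3.039]
wrist_force: [-0.3, -0.3, 0.2]
finger_gap: 0.0848
finger_force: 0.0
t 28.35 pos [0.4736 0.0916 0.2042] rpy [3.141e+00 3.000e-03 3.039e+00] F [-0.3 -0.3  0.2] gap 0.0848 ff 0.0
[([264.0, 258.0], 561.7, 13.3, 11.6, 12.4, 40.3), ([373.0, 258.0], 573.2, 137.1, 11.6, 11.5, 84.1), ([560.0, 84.0], 405.1, 325.7, 6.7, 4.7, 7.3), ([570.0, 56.0], 381.9, 333.0, 9.4, 5.2, 84.1), ([514.0, 76.0], 395.4, 284.7, 48.6, 40.1, 1.5)]
[266 258] [([264.0, 259.0], 561.7, 13.5, 32.2, 30.7, 84.1)]
[374 259] [([373.0, 258.0], 573.2, 136.7, 31.9, 30.6, 84.1)]
[([0.396, 0.261, 0.11], 0.94)]
```

```bash
python3 -m inch '[[[8.5,2.2,4,-1.5,0],[8.5,2.2,4,-1.5,0],[8.5,2.2,4,-1.5,0],[8.5,2.2,4,-1.5,0],[8.5,2,2,0,0],[8.5,0,0,0,0],[8.5,0,0,0,0],[8.5,0,0,0,0]]]'; python3 - <<'E'
from shoes import *
import pickle
st(); p=grab('wrist','pu.png'); pickle.dump(p,open('pu.pkl','wb'))
for n in ['punch_grip','stand_mouth']: print([(np.round(d['position'],3).tolist(),round(d['confidence'],2)) for d in vision.look_for(n,p)])
print(w2pix(p,[.394,.262,.14]),w2pix(p,[.394,.262,.064]))
print(reds(p,.07)); print(reds(p,.132))
E
```

```text
t: 29.25
ee_pos: [0.385, 0.2808, 0.2619]
eef_rot: [-3.14, -0.0, 3.038]
wrist_force: [-0.6, -0.6, -0.3]
finger_gap: 0.0847
finger_force: 0.0
t 29.25 pos [0.385  0.2808 0.2619] rpy [-3.14  -0.     3.038] F [-0.6 -0.6 -0.3] gap 0.0847 ff 0.0
[([0.386, 0.273, 0.107], 0.63), ([0.572, -0.191, 0.024], 0.44)]
[([0.374, 0.28, 0.049], 0.79)]
[[306.11682202 199.37888278]] [[309.72022844 179.58663448]]
[([238.0, 306.0], 553.2, 148.1, 10.8, 9.3, 84.1), ([151.0, 307.0], 542.3, 33.6, 10.4, 11.1, 74.7), ([333.0, 188.0], 406.2, 287.6, 6.3, 16.2, 66.8)]
[([238.0, 306.0], 509.5, 173.0, 8.9, 7.7, 84.1), ([151.0, 307.0], 500.6, 78.7, 8.6, 9.1, 74.7), ([333.0, 188.0], 388.5, 287.7, 5.2, 13.3, 66.8)]
```

View pics/pu.png

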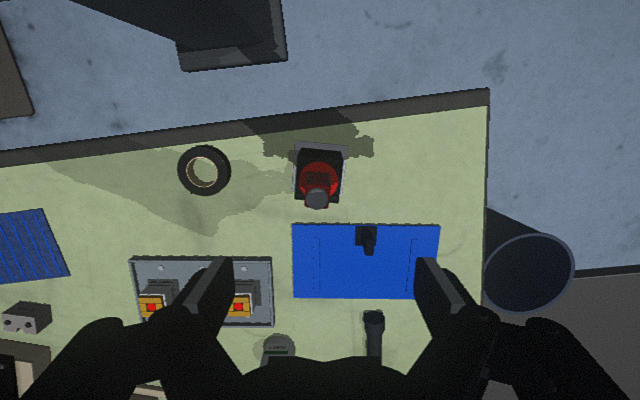

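The view shows the punch cap at (317,198), the red flange at (319,182) and the stand around (320,175). The lid lies flat at (365,260).

```bash
python3 - <<'E'
from seg import *
import pickle
p=pickle.load(open('pu.pkl','rb')); H=hsv(p)
for y in range(184,212,3): print(y,[tuple(H[y,x]) for x in range(300,338,5)])
box=np.zeros(H.shape[:2],bool); box[140:215,285:360]=1
red=((H[...,0]<8)|(H[...,0]>172))&(H[...,1]>130)&(H[...,2]>40)&box
print('red',rects(p,red,.070,50)); ys,xs=np.where(red); print(xs.min(),xs.max(),ys.min(),ys.max())
cap=(H[...,1]<60)&(H[...,2]>60)&box&(np.arange(400)[:,None]>184)&(np.arange(640)>302)&(np.arange(640)<333)
print('cap',rects(p,cap,.14,30))
blk=(H[...,2]<60)&box&~red; blk=(blk|red|cap)
print('stand',rects(p,blk.astype(np.uint8),.064,200))
pl=(H[...,1]<40)&(H[...,2]>100)&box&(np.arange(400)[:,None]<200)
print('plate',rects(p,cv2.morphologyEx((pl|blk).astype(np.uint8),cv2.MORPH_OPEN,np.ones((3,3))),.0,200))
print(w2pix(p,[.394,.262,.14]))
q=grab('top'); H=hsv(q); box=np.zeros(H.shape[:2],bool); box[230:275,190:240]=1
red=((H[...,0]<8)|(H[...,0]>172))&(H[...,1]>130)&box; 
print('top red',rects(q,red,.07,8)); cap=(H[...,1]<60)&(H[...,2]>150)&box; print('top cap',rects(q,cap,.14,3))
E
```

```text
184 [(np.int64(0), np.int64(152), np.int64(62)), (np.int64(3), np.int64(135), np.int64(53)), (np.int64(6), np.int64(173), np.int64(62)), (np.int64(8), np.int64(134), np.int64(59)), (np.int64(5), np.int64(161), np.int64(49)), (np.int64(5), np.int64(149), np.int64(58)), (np.int64(173), np.int64(42), np.int64(49)), (np.int64(0), np.int64(212), np.int64(171))]
187 [(np.int64(1), np.int64(197), np.int64(137)), (np.int64(2), np.int64(134), np.int64(57)), (np.int64(3), np.int64(196), np.int64(82)), (np.int64(2), np.int64(142), np.int64(81)), (np.int64(4), np.int64(176), np.int64(81)), (np.int64(3), np.int64(176), np.int64(84)), (np.int64(3), np.int64(166), np.int64(69)), (np.int64(1), np.int64(205), np.int64(172))]
190 [(np.int64(120), np.int64(7), np.int64(35)), (np.int64(2), np.int64(176), np.int64(97)), (np.int64(143), np.int64(18), np.int64(57)), (np.int64(106), np.int64(35), np.int64(96)), (np.int64(105), np.int64(33), np.int64(93)), (np.int64(3), np.int64(123), np.int64(58)), (np.int64(2), np.int64(211), np.int64(145)), (np.int64(0), np.int64(172), np.int64(107))]
193 [(np.int64(80), 
[... 2248 characters left out ...]
nt64(42), np.int64(49), np.int64(165)), (np.int64(42), np.int64(46), np.int64(166)), (np.int64(40), np.int64(48), np.int64(166)), (np.int64(43), np.int64(50), np.int64(159)), (np.int64(43), np.int64(47), np.int64(163)), (np.int64(43), np.int64(48), np.int64(164))]
red [([318.0, 179.0], 392.2, 272.8, 45.4, 40.2, 79.1)]
299 338 161 207
cap [([317.0, 204.0], 396.9, 272.4, 27.7, 25.7, 84.1)]
stand [([318.0, 181.0], 398.4, 271.4, 54.2, 80.1, 82.4)]
plate [([318.0, 181.0], 415.8, 267.6, 71.2, 95.1, 78.4)]
[[306.11682202 199.37888278]]
top red [([212.0, 250.0], 406.5, 262.1, 43.0, 19.4, 48.9)]
top cap [([191.0, 271.0], 351.7, 298.2, 14.9, 7.4, 1.7), ([218.0, 242.0], 413.6, 243.1, 79.3, 123.5, 0.2)]
```

```bash
python3 - <<'E'
from seg import *
import pickle
for f,px in (('tub1',(578,99)),('pu',(317,199))):
    p=pickle.load(open(f+'.pkl','rb')); print(f,pix2w(p,*px,.14))
    Rm=cv2.Rodrigues(np.array(p['rvec'],float))[0]; print('cam',-Rm.T@np.array(p['tvec']).ravel())
# tub anvils seen in pu / lid in pu vs in.pkl
for f in('tub1','in','pu'):
    p=pickle.load(open(f+'.pkl','rb'));H=hsv(p)
    m=(H[...,0]>100)&(H[...,0]<125)&(H[...,1]>120)&(H[...,2]>60); m[:,:285]=0
    print(f,'lid',rects(p,m,.009,1500))
p=pickle.load(open('pu.pkl','rb'))
from shoes import reds
print(reds(p,.0415,(120,280,270,330)))
s=st()
E
```

```text
tub1 [0.39502587 0.26966693 0.14      ]
cam [0.37489137 0.08631423 0.37880225]
pu [0.39468729 0.272211   0.14      ]
cam [0.30665518 0.28831591 0.41986919]
tub1 lid [([525.0, 212.0], 541.3, 321.8, 211.9, 121.5, 83.1)]
in lid [([523.0, 203.0], 541.5, 321.7, 211.8, 121.7, 83.3)]
pu lid [([363.0, 259.0], 541.1, 322.3, 210.8, 122.2, 83.2)]
[([238.0, 306.0], 573.2, 136.7, 11.7, 10.1, 84.1), ([151.0, 307.0], 561.5, 12.8, 11.3, 12.0, 74.7)]
t 29.45 pos [0.3848 0.281  0.2624] rpy [-3.141 -0.     3.038] F [-0.1  0.2 -0.1] gap 0.085 ff 0.0
```

```bash
python3 -m inch '[[[6,0,0,0,3],[6,0,0,0,0]]]'; python3 -c "
from h import *
st();print(delta([.3943,.2716,.071]))"
```

```text
t: 29.65
ee_pos: [0.3845, 0.2814, 0.2626]
eef_rot: [-3.141, 0.0, 2.986]
wrist_force: [-0.1, -0.8, 0.0]
finger_gap: 0.0605
finger_force: 0.0
t 29.65 pos [0.3845 0.2814 0.2626] rpy [-3.141  0.     2.986] F [-0.1 -0.8  0. ] gap 0.0605 ff 0.0
[-1.11 -0.81 19.16]
```

```bash
python3 -m inch '[[[6,-1.1,-0.8,2,0],[6,0,0,4,0],[6,0,0,4,0],[6,0,0,4,0],[6,0,0,3,0],[6,0,0,1.5,0],[6,0,0,0.6,0],[6,0,0,0,0],[6,0,0,0,0]]]'; python3 - <<'E'
from seg import *
st();print(delta([.3943,.2716,.071]))
p=grab('wrist')
H=hsv(p); ys,xs=np.where((H[...,1]<60)&(H[...,2]>55)&(abs(np.arange(400)[:,None]-250)<70)&(abs(np.arange(640)-322)<45))
print(w2pix(p,[.3943,.2716,.14]),w2pix(p,[.3943,.2716,.101]))
cv2.imwrite('pics/pg.png',p['frame'][:,:,::-1])
# column profile at cap row
u,v=w2pix(p,[.3943,.2716,.14])[0].astype(int)
print([H[v,x].tolist() for x in range(u-60,u+61,5)])
E
```

```text
t: 30.55
ee_pos: [0.3944, 0.2727, 0.0724]
eef_rot: [3.14, 0.001, 2.988]
wrist_force: [-0.8, 0.9, 0.8]
finger_gap: 0.06
finger_force: 0.0
t 30.55 pos [0.3944 0.2727 0.0724] rpy [3.140e+00 1.000e-03 2.988e+00] F [-0.8  0.9  0.8] gap 0.06 ff 0.0
[-0.01 -0.11  0.14]
[[323.73472469 334.50740084]] [[323.66180265 275.05599408]]
[[42, 48, 191], [42, 49, 193], [44, 47, 191], [44, 44, 191], [41, 61, 180], [110, 218, 204], [121, 153, 120], [120, 23, 77], [103, 39, 78], [111, 24, 74], [135, 14, 72], [107, 29, 78], [112, 35, 80], [111, 44, 82], [108, 41, 81], [99, 34, 75], [127, 39, 84], [109, 34, 82], [108, 57, 76], [110, 226, 204], [109, 231, 204], [110, 219, 206], [109, 237, 200], [109, 229, 203], [109, 226, 201]]
```

```bash
python3 -m inch '[[[3,0,-0.1,0.1,0],[1.5,0,0,0,0],[1.5,0,0,0,0],[1.5,0,0,0,0],[1.5,0,0,0,0],[1.5,0,0,0,0]]]' 80; python3 -c "
from h import *
s=st();print(s['moment'])"
```

```text
t: 31.2
ee_pos: [0.394, 0.2717, 0.0714]
eef_rot: [3.141, 0.001, 2.987]
wrist_force: [-0.3, -0.7, 5.9]
finger_gap: 0.0234
finger_force: 78.1
t 31.2 pos [0.394  0.2717 0.0714] rpy [3.141e+00 1.000e-03 2.987e+00] F [-0.3 -0.7  5.9] gap 0.0234 ff 78.1
[-0.11685893  0.0405302  -0.02071699]
```

```bash
python3 -m inch '[[[1.5,0,0,-1,0],[1.5,0,0,-3,0],[1.5,0,0,-3,0],[1.5,0,0,-3,0],[1.5,0,0,-1,0],[1.5,0,0,0,-3],[1.5,0,0,0,0]]]'; python3 - <<'E'
from shoes import *
s=st();p=grab('wrist')
print(reds(p,.0415))
print(delta([.5732,.137,.16]))
print([(np.round(d['position'],3).tolist(),round(d['confidence'],2)) for d in vision.look_for('shoe_1_mid',p)])
E
```

```text
t: 31.9
ee_pos: [0.3933, 0.271, 0.1806]
eef_rot: [-3.141, -0.0, 3.04]
wrist_force: [-0.2, 0.8, -2.2]
finger_gap: 0.0231
finger_force: 78.9
t 31.9 pos [0.3933 0.271  0.1806] rpy [-3.141 -0.     3.04 ] F [-0.2  0.8 -2.2] gap 0.0231 ff 78.9
[([120.0, 344.0], 561.4, 12.9, 12.3, 10.1, 84.2)]
[-19.29 -11.47   2.01]
[([0.516, 0.375, 0.005], 0.43)]
```

```bash
python3 -m inch '[[[1.5,-2.5,-2,0,0],[1.5,-2.5,-2,0,0],[1.5,-2.5,-2,0,0],[1.5,-1.5,-2,0,0],[1.5,0,-2,0,0],[1.5,0,0,0,0],[1.5,0,0,0,0]]]'; python3 - <<'E'
from shoes import *
s=st();p=grab('wrist')
print(reds(p,.0415))
print(delta([.5732,.137,.118]))
E
```

```text
t: 32.7
ee_pos: [0.4725, 0.1627, 0.1801]
eef_rot: [-3.141, -0.001, 3.039]
wrist_force: [-0.1, 0.4, -2.0]
finger_gap: 0.0229
finger_force: 78.9
t 32.7 pos [0.4725 0.1627 0.1801] rpy [-3.141e+00 -1.000e-03  3.039e+00] F [-0.1  0.4 -2. ] gap 0.0229 ff 78.9
[([196.0, 277.0], 561.7, 13.0, 11.8, 12.5, 77.3)]
[-10.28  -1.65   6.22]
```

```bash
python3 -m inch '[[[1.5,-4,-0.8,0,0],[1.5,-4,-0.8,0,0],[1.5,-2.3,-0.05,0,0],[1.5,0,0,2,0],[1.5,0,0,2.4,0],[1.5,0,0,1.4,0],[1.5,0,0,0.3,0],[1.5,0,0,0,0],[1.5,0,0,0,0]]]'; python3 - <<'E'
from shoes import *
s=st();print(delta([.5732,.137,.1104]))
p=grab('wrist'); print(reds(p,.0415)[:3])
E
```

```text
t: 33.65
ee_pos: [0.5745, 0.1366, 0.1206]
eef_rot: [3.141, 0.002, 3.04]
wrist_force: [-0.0, -0.5, -2.2]
finger_gap: 0.0233
finger_force: 79.0
t 33.65 pos [0.5745 0.1366 0.1206] rpy [3.141e+00 2.000e-03 3.040e+00] F [-0.  -0.5 -2.2] gap 0.0233 ff 79.0
[0.13 0.03 1.02]
[([169.0, 202.0], 561.6, 13.3, 11.9, 12.1, 76.0)]
```

```bash
python3 -m inch '[[[1.5,0.1,0.03,0.5,0],[1.5,0,0,0.3,0],[1.5,0,0,0,0]]]'; python3 -m inch '[[[1.5,0,0,0.2,0],[1.5,0,0,0.15,0],[1.5,0,0,0,0]]]'; python3 -m inch '[[[1.5,0,0,0.15,0],[1.5,0,0,0,0]]]'
```

```text
t: 34.0
ee_pos: [0.5725, 0.1362, 0.1114]
eef_rot: [-3.141, -0.001, 3.04]
wrist_force: [-0.1, 0.4, -2.7]
finger_gap: 0.0227
finger_force: 79.0
t: 34.3
ee_pos: [0.5732, 0.1364, 0.1095]
eef_rot: [3.141, 0.001, 3.04]
wrist_force: [-2.6, 0.1, 10.2]
finger_gap: 0.0233
finger_force: 80.6
t: 34.5
ee_pos: [0.5733, 0.1364, 0.1084]
eef_rot: [3.141, 0.001, 3.04]
wrist_force: [-2.9, -1.1, 12.3]
finger_gap: 0.0229
finger_force: 80.8
```

```bash
python3 -m inch '[[[1.5,0,0,0.15,0],[1.5,0,0,0.15,0],[1.5,0,0,0,0]]]'; python3 -m inch '[[[1.5,0,0,0.2,0],[1.5,0,0,0.2,0],[1.5,0,0,0,0]]]';python3 -m inch '[[[1.5,0,0,0.1,0],[1.5,0,0,0,0]]]'
```

```text
t: 34.8
ee_pos: [0.5733, 0.1364, 0.1053]
eef_rot: [3.141, 0.001, 3.04]
wrist_force: [-2.2, -1.3, 11.1]
finger_gap: 0.023
finger_force: 80.8
t: 35.1
ee_pos: [0.5732, 0.1363, 0.1008]
eef_rot: [3.141, 0.001, 3.04]
wrist_force: [-2.4, 0.1, 5.1]
finger_gap: 0.0233
finger_force: 80.4
t: 35.3
ee_pos: [0.5734, 0.1364, 0.1005]
eef_rot: [3.141, 0.002, 3.04]
wrist_force: [-3.5, -0.3, 12.3]
finger_gap: 0.0232
finger_force: 81.2
```

```bash
python3 -m inch '[[[1.5,0,0,-0.5,0],[1.5,0,0,-1,0],[1.5,0,0,-2.5,0],[1.5,3,0,-1,0],[1.5,3,0,0,0],[1.5,0,0,0,0],[1.5,0,0,0,0]]]'; python3 - <<'E'
from shoes import *
s=st();p=grab('wrist'); cv2.imwrite('pics/x.png',p['frame'][:,:,::-1])
print(reds(p,.0415)); print(delta([.5617,.0133,.150]))
E
```

```text
t: 36.0
ee_pos: [0.513, 0.1426, 0.1489]
eef_rot: [3.141, 0.0, 3.041]
wrist_force: [0.1, -0.3, -2.5]
finger_gap: 0.023
finger_force: 79.0
t 36.0 pos [0.513  0.1426 0.1489] rpy [3.141 0.    3.041] F [ 0.1 -0.3 -2.5] gap 0.023 ff 79.0
[([194.0, 255.0], 561.6, 13.1, 12.4, 10.5, 84.2)]
[ -6.06 -12.37  -0.12]
```

```bash
python3 -m inch '[[[1.5,-1,-4,0,0],[1.5,-2,-4,0,0],[1.5,-2,-3.4,0,0],[1.5,-1.05,-1,0,0],[1.5,0,0,1.5,0],[1.5,0,0,1.3,0],[1.5,0,0,0,0],[1.5,0,0,0,0]]]'; python3 - <<'E'
from shoes import *
s=st(); print(delta([.5617,.0132,.112]))
E
```

```text
t: 36.85
ee_pos: [0.5605, 0.0137, 0.1202]
eef_rot: [3.141, -0.001, 3.041]
wrist_force: [-0.1, 0.3, -2.1]
finger_gap: 0.0231
finger_force: 79.4
t 36.85 pos [0.5605 0.0137 0.1202] rpy [ 3.141e+00 -1.000e-03  3.041e+00] F [-0.1  0.3 -2.1] gap 0.0231 ff 79.4
[-0.12 -0.04  0.82]
```

```bash
python3 -m inch '[[[1.5,-0.08,-0.03,0.5,0],[1.5,0,0,0.4,0],[1.5,0,0,0.15,0],[1.5,0,0,0,0]]]'; python3 -m inch '[[[1.5,0,0,0.2,0],[1.5,0,0,0.2,0],[1.5,0,0,0,0]]]'; python3 -m inch '[[[1.5,0,0,0.2,0],[1.5,0,0,0.2,0],[1.5,0,0,0,0]]]';python3 -m inch '[[[1.5,0,0,0.1,0],[1.5,0,0,0.1,0],[1.5,0,0,0,0]]]'
```

```text
t: 37.25
ee_pos: [0.5616, 0.0127, 0.1105]
eef_rot: [3.142, 0.0, 3.04]
wrist_force: [0.8, 0.9, -1.4]
finger_gap: 0.023
finger_force: 79.9
t: 37.55
ee_pos: [0.562, 0.0127, 0.1075]
eef_rot: [3.141, 0.001, 3.04]
wrist_force: [-2.8, 0.0, 13.0]
finger_gap: 0.0229
finger_force: 81.0
t: 37.85
ee_pos: [0.5619, 0.0127, 0.1032]
eef_rot: [3.141, 0.001, 3.04]
wrist_force: [-2.5, 0.3, 7.4]
finger_gap: 0.0229
finger_force: 81.0
t: 38.15
ee_pos: [0.5618, 0.0127, 0.1008]
eef_rot: [3.141, 0.001, 3.04]
wrist_force: [-1.9, 0.6, 5.2]
finger_gap: 0.0228
finger_force: 80.5
```

```bash
python3 -m inch '[[[1.5,0,0,0.1,0],[1.5,0,0,0,0]]]'; python3 -m inch '[[[1.5,0,0,-0.5,0],[1.5,0,0,-1,0],[1.5,0,0,-3,0],[1.5,2.5,0,-1.5,0],[1.5,3,0,0,0],[1.5,0,0,0,0],[1.5,0,0,0,0]]]'; python3 - <<'E'
from shoes import *
s=st();p=grab('wrist')
print(reds(p,.0365))
H=hsv(p)
b=w2pix(p,[.5732,.137,.043])[0].astype(int);print(b,brass(p,.043,(b[0]-45,b[1]-45,b[0]+45,b[1]+45)))
print(delta([.394,.2717,.18]))
E
```

```text
t: 38.35
ee_pos: [0.5619, 0.0127, 0.1005]
eef_rot: [3.141, 0.001, 3.04]
wrist_force: [-2.1, -0.6, 11.2]
finger_gap: 0.0231
finger_force: 81.7
t: 39.05
ee_pos: [0.5065, 0.018, 0.1592]
eef_rot: [-3.141, -0.0, 3.04]
wrist_force: [0.6, -0.8, -2.5]
finger_gap: 0.023
finger_force: 79.4
t 39.05 pos [0.5065 0.018  0.1592] rpy [-3.141 -0.     3.04 ] F [ 0.6 -0.8 -2.5] gap 0.023 ff 79.4
[]
[454 244] [([454.0, 244.0], 572.8, 136.5, 31.6, 30.7, 84.2)]
[13.86 24.08 -2.09]
```

```bash
python3 -m inch '[[[1.5,2,3.4,-1,0],[1.5,2,3.4,-1,0],[1.5,2,3.4,0,0],[1.5,2,3.4,0,0],[1.5,2,3.4,0,0],[1.5,2,3.4,0,0],[1.5,1.8,3.5,0,0],[1.5,0,0,0,3],[1.5,0,0,0,0],[1.5,0,0,0,0]]]'; python3 - <<'E'
from h import *
s=st(); print(delta([.394,.2717,.0714]))
E
```

```text
t: 40.1
ee_pos: [0.3946, 0.2693, 0.1789]
eef_rot: [-3.141, 0.0, 2.987]
wrist_force: [0.4, -0.9, -1.5]
finger_gap: 0.023
finger_force: 79.7
t 40.1 pos [0.3946 0.2693 0.1789] rpy [-3.141  0.     2.987] F [ 0.4 -0.9 -1.5] gap 0.023 ff 79.7
[ 0.1   0.24 10.75]
```

Tip now at ~.111; lower in.

```bash
python3 -m inch '[[[1.5,0.08,0.22,2,0],[1.5,0,0,1.5,0],[1.5,0,0,1,0],[1.5,0,0,0,0]]]'; python3 -m inch '[[[1.5,0,0,1,0],[1.5,0,0,1,0],[1.5,0,0,0,0]]]'; python3 -c "
from h import *
s=st(); print(delta([.394,.2717,.0714]))"
```

```text
t: 40.5
ee_pos: [0.3933, 0.2707, 0.1331]
eef_rot: [-3.139, -0.002, 2.986]
wrist_force: [-0.0, -0.7, -2.2]
finger_gap: 0.0232
finger_force: 79.8
t: 40.8
ee_pos: [0.3928, 0.2717, 0.1131]
eef_rot: [-3.14, -0.001, 2.988]
wrist_force: [0.0, 0.1, -2.9]
finger_gap: 0.0233
finger_force: 79.8
t 40.8 pos [0.3928 0.2717 0.1131] rpy [-3.140e+00 -1.000e-03  2.988e+00] F [ 0.   0.1 -2.9] gap 0.0233 ff 79.8
[-0.12  0.03  4.17]
```

```bash
python3 -m inch '[[[1.5,-0.06,0,1,0],[1.5,0,0,1.5,0],[1.5,0,0,1,0],[1.5,0,0,0.5,0],[1.5,0,0,0.1,0],[1.5,0,0,0,0]]]'
```

```text
t: 41.4
ee_pos: [0.394, 0.2722, 0.0732]
eef_rot: [3.141, 0.0, 2.988]
wrist_force: [0.4, 1.0, -3.3]
finger_gap: 0.0233
finger_force: 79.8
```

```bash
python3 -m inch '[[[1.5,0,0,0.1,0],[1.5,0,0,0.1,0],[1.5,0,0,0,0],[5,0,0,0,0],[6,0,0,0,0],[6,0,0,0,0],[6,0,0,-2,0],[6,0,0,-4,0],[7,0,0,-4,0],[8,0,0,-4,0],[8.5,0,0,-4,-3],[8.5,0,0,0,0]]]' 40; python3 - <<'E'
from h import *
s=st();p=grab('wrist')
print([(np.round(d['position'],3).tolist(),round(d['confidence'],2)) for d in vision.look_for('punch_grip',p)])
from seg import *
H=hsv(p); 
u,v=w2pix(p,[.3945,.2715,.14])[0].astype(int); print(u,v)
box=np.zeros(H.shape[:2],bool); box[v-25:v+25,u-25:u+25]=1
cap=(H[...,1]<60)&(H[...,2]>54)&(H[...,2]<110)&box; 
print('cap',rects(p,cv2.morphologyEx(cap.astype(np.uint8),cv2.MORPH_OPEN,np.ones((3,3))),.14,50))
print(delta([.46,.077,.22]))
E
```

```text
t: 42.6
ee_pos: [0.3965, 0.2743, 0.256]
eef_rot: [3.134, 0.008, 3.04]
wrist_force: [0.6, 0.0, -0.6]
finger_gap: 0.085
finger_force: 0.0
t 42.6 pos [0.3965 0.2743 0.256 ] rpy [3.134 0.008 3.04 ] F [ 0.6  0.  -0.6] gap 0.085 ff 0.0
[([0.388, 0.276, 0.108], 0.64)]
320 187
cap [([320.0, 187.0], 394.4, 270.9, 20.0, 20.8, 84.1)]
[ -8.53 -18.74   3.17]
```

The punch hangs upright at the original spot. Next come the shoes.

```bash
python3 -m inch '[[[8.5,-1.4,-3.5,0,0],[8.5,-1.4,-3.5,0.7,0],[8.5,-1.4,-3.5,0.7,0],[8.5,-1.4,-3.5,0.7,0],[8.5,-1,-2.5,0.7,0],[8.5,0,-2,0.5,0],[8.5,0,0,0,0],[8.5,0,0,0,0]]]'; python3 - <<'E'
from shoes import *
s=st();p=grab('wrist','ret.png')
for a in ([.5617,.0133,.043],[.5732,.137,.043]):
    b=w2pix(p,a)[0].astype(int);print(b,brass(p,.043,(b[0]-40,b[1]-40,b[0]+40,b[1]+40)))
    H=hsv(p); m=((H[...,0]<8)|(H[...,0]>172))&(H[...,1]>140); mm=np.zeros_like(m); mm[b[1]-20:b[1]+20,b[0]-20:b[0]+20]=1
    print('red',rects(p,m&mm,.0365,4))
print(delta([.5732,.137,.10]))
E
```

```text
t: 43.5
ee_pos: [0.44, 0.0815, 0.2172]
eef_rot: [-3.141, -0.002, 3.04]
wrist_force: [-0.6, 1.0, -0.3]
finger_gap: 0.085
finger_force: 0.0
t 43.5 pos [0.44   0.0815 0.2172] rpy [-3.141e+00 -2.000e-03  3.040e+00] F [-0.6  1.  -0.3] gap 0.085 ff 0.0
[278 278] [([279.0, 278.0], 561.0, 13.4, 31.9, 30.4, 84.1)]
red []
[381 277] [([381.0, 278.0], 573.6, 136.4, 31.7, 30.4, 84.1)]
red []
[-12.69   6.76  11.74]
```

```bash
python3 - <<'E'
import cv2
f=cv2.imread('pics/ret.png')[:,:,::-1]; g=cv2.imread('pics/in.png')[:,:,::-1]
for n,im,c in (('ret',f,(279,278)),('ret',f,(381,278)),('in',g,(264,258))):
    print(n)
    for y in range(c[1]-8,c[1]+9,2): print([im[y,x].tolist() for x in range(c[0]-6,c[0]+7,3)])
E
```

```text
ret
[[169, 131, 50], [168, 128, 49], [170, 129, 54], [167, 129, 47], [167, 127, 52]]
[[174, 135, 49], [172, 134, 48], [176, 135, 50], [174, 136, 50], [173, 135, 52]]
[[110, 86, 38], [76, 77, 76], [75, 74, 76], [72, 70, 69], [152, 119, 55]]
[[105, 80, 37], [64, 65, 73], [63, 65, 65], [68, 69, 71], [159, 123, 51]]
[[114, 87, 35], [65, 70, 69], [73, 74, 73], [68, 72, 72], [152, 117, 45]]
[[122, 95, 39], [67, 70, 70], [61, 64, 66], [64, 69, 69], [153, 117, 51]]
[[119, 91, 40], [52, 42, 27], [52, 48, 25], [60, 52, 34], [153, 117, 49]]
[[152, 120, 52], [162, 127, 49], [164, 127, 52], [157, 121, 46], [125, 100, 44]]
[[163, 128, 42], [168, 131, 49], [168, 132, 55], [172, 134, 53], [168, 130, 49]]
ret
[[173, 134, 52], [172, 133, 50], [172, 133, 52], [167, 129, 48], [170, 130, 49]]
[[174, 133, 49], [184, 142, 51], [183, 138, 48], [183, 141, 54], [183, 145, 54]]
[[157, 124, 59], [57, 65, 68], [66, 70, 71], [59, 65, 70], [69, 60, 37]]
[[150, 116, 48], [61, 68, 68], [62, 65, 66], [70, 72, 70], [94, 67, 39]]
[[157, 123, 54], [64, 63, 71], [63, 63, 71], [60, 63, 64], [105, 81, 33]]
[[122, 96, 43], 
[... 285 characters left out ...]
27, 48]]
in
[[161, 124, 44], [159, 122, 45], [161, 123, 46], [154, 121, 46], [160, 123, 43]]
[[170, 128, 50], [166, 128, 49], [168, 132, 54], [170, 134, 55], [163, 128, 47]]
[[98, 78, 34], [74, 41, 35], [190, 45, 26], [88, 39, 31], [105, 91, 46]]
[[101, 85, 38], [204, 28, 21], [202, 35, 30], [210, 36, 30], [77, 65, 43]]
[[105, 81, 33], [204, 31, 29], [196, 30, 24], [198, 31, 25], [126, 47, 25]]
[[98, 83, 37], [203, 27, 25], [198, 31, 30], [201, 35, 29], [121, 51, 35]]
[[115, 89, 39], [139, 30, 22], [206, 31, 29], [200, 29, 20], [59, 61, 46]]
[[111, 89, 34], [58, 54, 29], [70, 49, 24], [61, 51, 27], [66, 53, 33]]
[[168, 132, 51], [167, 129, 49], [161, 127, 40], [165, 127, 43], [172, 132, 49]]
```

Both pins are driven home: the red head no longer shows in either bore. I'll pick up shoe B.

```bash
python3 -m inch '[[[7,-3.2,1.7,0,0],[6,-3.2,1.7,1,0],[6,-3.2,1.7,3,0],[6,-3.05,1.65,4,0],[6,0,0,3.7,0],[6,0,0,0,0],[6,0,0,0,0]]]';  python3 - <<'E'
from h import *
s=st(); print(delta([.5734,.1365,.0085]))
E
```

```text
t: 44.25
ee_pos: [0.5707, 0.1361, 0.1034]
eef_rot: [-3.141, -0.002, 3.042]
wrist_force: [0.2, 0.5, 0.8]
finger_gap: 0.0597
finger_force: 0.0
t 44.25 pos [0.5707 0.1361 0.1034] rpy [-3.141e+00 -2.000e-03  3.042e+00] F [0.2 0.5 0.8] gap 0.0597 ff 0.0
[-0.28  0.07  9.49]
```

```bash
python3 -m inch '[[[6,-0.2,0.05,3.5,0],[6,0,0,3.3,0],[6,0,0,1.2,0],[6,0,0,0.8,0],[6,0,0,0.6,0],[6,0,0,0,0]]]'; python3 -m inch '[[[3,0,0,0,0],[3,0,0,0,0],[3,0,0,0,0],[3,0,0,0,0],[3,0,0,0,0]]]' 40;  python3 -m inch '[[[3,0,0,-1,0],[3,0,0,-3,0],[3,0,0,-3,0],[3,0,0,-2.2,0],[3,0,0,0,0]]]'; python3 - <<'E'
from h import *
st();print(delta([.470,-.335,.10]))
E
```

```text
t: 44.85
ee_pos: [0.5743, 0.1354, 0.0102]
eef_rot: [3.141, 0.001, 3.04]
wrist_force: [0.1, 0.6, 0.4]
finger_gap: 0.0594
finger_force: 0.0
t: 45.35
ee_pos: [0.5747, 0.1356, 0.0107]
eef_rot: [3.141, 0.002, 3.04]
wrist_force: [-0.0, -0.8, 5.4]
finger_gap: 0.0347
finger_force: 40.7
t: 45.85
ee_pos: [0.576, 0.1357, 0.1049]
eef_rot: [3.139, 0.006, 3.04]
wrist_force: [0.9, -0.2, -2.4]
finger_gap: 0.0348
finger_force: 40.4
t 45.85 pos [0.576  0.1357 0.1049] rpy [3.139 0.006 3.04 ] F [ 0.9 -0.2 -2.4] gap 0.0348 ff 40.4
[  5.75 -47.91   0.33]
```

```bash
python3 -m inch '[[[3,0.5,-4.35,0,0],[3,0.5,-4.35,0,0],[3,0.5,-4.35,0,0],[3,0.5,-4.35,0,0],[3,0.5,-4.35,0,0],[3,0.5,-4.35,0,0],[3,0.5,-4.35,0,0],[3,0.5,-4.35,0,0],[3,0.5,-4.35,0,0],[3,0.6,-4.35,0,0],[3,0.6,-4.35,0,0],[3,0,0,0,0]]]';python3 -m inch '[[[3,0,0,0,0],[3,0,0,3,0],[3,0,0,3,0],[3,0,0,2.4,0],[3,0,0,0.6,0],[3,0,0,0,0],[3,0,0,0,0]]]'; python3 -c "
from h import *
st();print(delta([.470,-.335,.0077]))"
```

```text
t: 47.05
ee_pos: [0.4635, -0.3442, 0.1002]
eef_rot: [-3.136, -0.003, 3.027]
wrist_force: [-1.0, 0.2, -1.9]
finger_gap: 0.0348
finger_force: 40.6
t: 47.75
ee_pos: [0.4696, -0.3345, 0.0122]
eef_rot: [3.142, 0.001, 3.041]
wrist_force: [-0.7, 0.2, -0.7]
finger_gap: 0.0348
finger_force: 40.5
t 47.75 pos [ 0.4696 -0.3345  0.0122] rpy [3.142e+00 1.000e-03 3.041e+00] F [-0.7  0.2 -0.7] gap 0.0348 ff 40.5
[-0.05 -0.05  0.45]
```

```bash
python3 -m inch '[[[3,0,0,0.25,0],[3,0,0,0.15,0],[3,0,0,0.05,0],[3,0,0,0,0]]]'; python3 -m inch '[[[5,0,0,0,0],[5,0,0,0,0],[5,0,0,-1.5,0],[6,0,0,-4,0],[7,0,0,-4,0],[8,0,0,-2,0],[8,0,0,0,0],[8,0,0,0,0]]]'; python3 - <<'E'
from shoes import *
s=st();print(delta([.5612,.0134,.13]))
p=grab('wrist'); b=w2pix(p,[.47,-.335,.04])[0].astype(int);print(b,brass(p,.040,(b[0]-45,b[1]-45,b[0]+45,b[1]+45)))
E
```

```text
t: 48.15
ee_pos: [0.4689, -0.3353, 0.0077]
eef_rot: [-3.141, 0.001, 3.04]
wrist_force: [-0.6, 0.8, 5.7]
finger_gap: 0.0348
finger_force: 41.2
t: 48.95
ee_pos: [0.4685, -0.3352, 0.1227]
eef_rot: [-3.141, 0.001, 3.04]
wrist_force: [0.1, -0.2, 0.3]
finger_gap: 0.0799
finger_force: 0.0
t 48.95 pos [ 0.4685 -0.3352  0.1227] rpy [-3.141e+00  1.000e-03  3.040e+00] F [ 0.1 -0.2  0.3] gap 0.0799 ff 0.0
[-5.68 35.62 -0.74]
[325 202] [([324.0, 190.0], 460.3, -335.2, 30.6, 15.9, 84.1)]
```

```bash
python3 -m inch '[[[8,-0.6,3.9,0,0],[8,-0.6,3.9,0,0],[8,-0.6,3.9,0,0],[8,-0.6,3.9,0,0],[8,-0.7,4,0,0],[8,-0.7,4,0,0],[8,-0.7,4,0,0],[7,-0.6,4,0.5,0],[6,-0.6,4,0.5,0],[6,0,0,0,0],[6,0,0,0,0]]]'; python3 - <<'E'
from shoes import *
s=st();print(delta([.5612,.0134,.0095]))
p=grab('wrist'); b=w2pix(p,[.5612,.0134,.043])[0].astype(int);print(b,brass(p,.043,(b[0]-45,b[1]-45,b[0]+45,b[1]+45)))
E
```

```text
t: 50.1
ee_pos: [0.5603, 0.0146, 0.1106]
eef_rot: [-3.141, -0.003, 3.043]
wrist_force: [-0.6, -1.0, 1.4]
finger_gap: 0.0601
finger_force: 0.0
t 50.1 pos [0.5603 0.0146 0.1106] rpy [-3.141e+00 -3.000e-03  3.043e+00] F [-0.6 -1.   1.4] gap 0.0601 ff 0.0
[-0.13 -0.11 10.11]
[323 208] []
```

```bash
python3 - <<'E'
from shoes import *
p=grab('wrist'); print([(np.round(d['position'],3).tolist(),round(d['confidence'],2)) for d in vision.look_for('shoe_1_mid',p)])
b=(323,208); 
for y in range(170,250,10): print(y,[p['frame'][y,x].tolist() for x in range(285,365,12)])
q=grab('scene'); print([(np.round(d['position'],3).tolist(),round(d['confidence'],2)) for d in vision.look_for('shoe_1_mid',q)])
E
```

```text
[]
170 [[58, 64, 69], [55, 61, 67], [37, 38, 37], [37, 38, 36], [33, 37, 39], [34, 38, 37], [55, 59, 64]]
180 [[56, 65, 62], [43, 43, 45], [54, 59, 58], [60, 64, 64], [59, 62, 66], [62, 65, 67], [59, 65, 70]]
190 [[56, 61, 62], [51, 52, 50], [86, 69, 34], [85, 63, 25], [81, 60, 23], [88, 64, 32], [58, 64, 68]]
200 [[41, 41, 42], [41, 46, 48], [82, 65, 31], [86, 66, 24], [86, 69, 32], [85, 65, 27], [53, 59, 65]]
210 [[43, 48, 47], [49, 51, 52], [66, 52, 25], [27, 30, 30], [25, 30, 26], [63, 49, 21], [108, 118, 128]]
220 [[47, 48, 48], [56, 55, 58], [63, 52, 23], [63, 53, 19], [66, 53, 29], [67, 53, 26], [105, 115, 125]]
230 [[41, 46, 42], [115, 123, 132], [117, 122, 133], [104, 121, 126], [111, 118, 125], [105, 118, 128], [113, 120, 127]]
240 [[69, 72, 78], [108, 118, 128], [115, 123, 129], [103, 113, 120], [94, 102, 107], [110, 114, 124], [106, 117, 124]]
[([0.457, -0.321, 0.027], 0.56), ([0.571, 0.092, 0.002], 0.3)]
```

The shoe is there; it is only in shadow. I'll grasp it.

```bash
python3 -m inch '[[[6,-0.1,-0.1,3.5,0],[6,0,0,3.5,0],[6,0,0,1.6,0],[6,0,0,0.8,0],[6,0,0,0.6,0],[6,0,0,0,0]]]'; python3 -m inch '[[[3,0,0,0,0],[3,0,0,0,0],[3,0,0,0,0],[3,0,0,0,0],[3,0,0,0,0]]]' 40;  python3 -m inch '[[[3,0,0,-1,0],[3,0,0,-3,0],[3,0,0,-3,0],[3,0,0,0,0],[3,0,0,0,0]]]'; python3 - <<'E'
from h import *
st();print(delta([.468,-.20,.08]))
E
```

```text
t: 50.95
ee_pos: [0.5623, 0.0119, 0.0119]
eef_rot: [-3.142, 0.0, 3.039]
wrist_force: [-0.3, -0.4, 0.1]
finger_gap: 0.06
finger_force: 0.0
t: 51.45
ee_pos: [0.5631, 0.0124, 0.0131]
eef_rot: [3.141, 0.002, 3.04]
wrist_force: [-0.4, 0.6, 6.3]
finger_gap: 0.0348
finger_force: 40.5
t: 51.95
ee_pos: [0.5625, 0.0121, 0.0827]
eef_rot: [3.141, 0.001, 3.04]
wrist_force: [-0.5, -0.3, -1.3]
finger_gap: 0.0343
finger_force: 40.5
t 51.95 pos [0.5625 0.0121 0.0827] rpy [3.141e+00 1.000e-03 3.040e+00] F [-0.5 -0.3 -1.3] gap 0.0343 ff 40.5
[  7.25 -22.06   0.25]
```

Contact on the mat is expected at ee z≈.010.

```bash
python3 -m inch '[[[3,1.3,-4,0,0],[3,1.3,-4,0,0],[3,1.3,-4,0,0],[3,1.3,-4,0,0],[3,1.1,-3.5,0,0],[3,0.9,-2.5,0,0],[3,0,0,0,0],[3,0,0,3,0],[3,0,0,3,0],[3,0,0,0.8,0],[3,0,0,0,0],[3,0,0,0,0]]]'; python3 -c "
from h import *
st();print(delta([.468,-.20,.0103]))"
```

```text
t: 53.15
ee_pos: [0.4687, -0.1989, 0.0143]
eef_rot: [3.141, 0.0, 3.041]
wrist_force: [-0.2, 0.4, -1.4]
finger_gap: 0.0347
finger_force: 40.6
t 53.15 pos [ 0.4687 -0.1989  0.0143] rpy [3.141 0.    3.041] F [-0.2  0.4 -1.4] gap 0.0347 ff 40.6
[ 0.06 -0.11  0.4 ]
```

```bash
python3 -m inch '[[[3,0,0,0.25,0],[3,0,0,0.12,0],[3,0,0,0.05,0],[3,0,0,0,0]]]'; python3 -m inch '[[[5,0,0,0,0],[5,0,0,0,0],[5,0,0,-1.5,0],[6,0,0,-4,0],[7,0,0,-4,0],[8,2,1,-4,0],[8,4,1,-3,0],[8,2,1,0,0],[8,0,0,0,0],[8,0,0,0,0]]]'; python3 - <<'E'
from shoes import *
s=st()
p=grab('wrist')
for a in ([.468,-.2,.04],[.47,-.335,.04]):
    b=w2pix(p,a)[0].astype(int);print(b,brass(p,.040,(max(0,b[0]-45),b[1]-45,b[0]+45,b[1]+45)))
print([(np.round(d['position'],3).tolist(),round(d['confidence'],2)) for d in vision.look_for('shoe_1_mid',p)])
print(delta([.4808,.3321,.20]))
E
```

```text
t: 53.55
ee_pos: [0.4686, -0.1995, 0.0101]
eef_rot: [-3.141, 0.001, 3.04]
wrist_force: [0.4, 0.5, 0.8]
finger_gap: 0.0342
finger_force: 40.8
t: 54.55
ee_pos: [0.3929, -0.1618, 0.1744]
eef_rot: [-3.141, 0.001, 3.04]
wrist_force: [1.2, -0.8, 1.5]
finger_gap: 0.08
finger_force: 0.0
t 54.55 pos [ 0.3929 -0.1618  0.1744] rpy [-3.141e+00  1.000e-03  3.040e+00] F [ 1.2 -0.8  1.5] gap 0.08 ff 0.0
[295 257] [([281.0, 227.0], 432.8, -210.1, 32.1, 30.6, 84.2)]
[169 270] [([168.0, 268.0], 467.5, -336.0, 31.8, 29.9, 84.2)]
[([0.461, -0.328, 0.035], 0.94)]
[-3.64 50.04 -2.6 ]
```

Shoe A now sits at (.433,-.210), close to the mat's front edge, so it was knocked after I placed it. I'll regrasp it.

```bash
python3 - <<'E'
from shoes import *
p=grab('wrist'); b=w2pix(p,[.4328,-.2101,.04])[0].astype(int);print(b,brass(p,.040,(b[0]-35,b[1]-45,b[0]+45,b[1]+45)))
H=hsv(p); m=(H[...,0]>100)&(H[...,0]<125)&(H[...,1]>100); ys,xs=np.where(m[:, 150:420]); 
from seg import rects
mm=cv2.morphologyEx(m.astype(np.uint8),cv2.MORPH_CLOSE,np.ones((9,9))); print('mat',rects(p,mm,.003,2000))
q=grab('top'); print([(np.round(d['position'],3).tolist(),round(d['confidence'],2)) for d in vision.look_for('shoe_1_mid',q)])
H=hsv(q);print(rects(q,(H[...,0]>8)&(H[...,0]<30)&(H[...,1]>90)&(H[...,2]>130)&(np.arange(400)[:,None]>200),0.04,15))
print(delta([.4328,-.2101,.11]))
E
```

```text
[281 226] [([281.0, 227.0], 433.4, -210.2, 31.9, 30.5, 84.1)]
mat [([531.0, 358.0], 687.6, 95.0, 253.9, 110.0, 38.9), ([131.0, 365.0], 606.9, -447.1, 378.2, 154.0, 84.1), ([245.0, 245.0], 477.4, -269.4, 124.3, 288.4, 1.7)]
[([0.574, -0.197, 0.025], 0.55), ([0.471, -0.333, 0.041], 0.45)]
[([437.0, 227.0], 467.5, -335.6, 29.7, 29.8, 88.5)]
[-4.43 -4.4   6.37]
```

```bash
python3 -m inch '[[[7,-2.2,-2.2,0,0],[6,-2.2,-2.2,2,0],[6,0,0,3,0],[6,0,0,1.4,0],[6,0,0,0,0],[6,0,0,0,0]]]'; python3 - <<'E'
from shoes import *
s=st();print(delta([.4331,-.2101,.0075]))
p=grab('wrist');H=hsv(p); b=w2pix(p,[.4331,-.2101,.04])[0].astype(int);print(b)
m=(H[...,0]>=9)&(H[...,0]<30)&(H[...,1]>110)&(H[...,2]>50); box=np.zeros_like(m); box[b[1]-50:b[1]+50,b[0]-50:b[0]+50]=1
print(rects(p,cv2.morphologyEx((m&box).astype(np.uint8),cv2.MORPH_CLOSE,np.ones((5,5))),.04,100))
E
```

```text
t: 55.4
ee_pos: [0.432, -0.2097, 0.11]
eef_rot: [3.141, -0.001, 3.04]
wrist_force: [0.6, 0.0, 0.5]
finger_gap: 0.0599
finger_force: 0.0
t 55.4 pos [ 0.432  -0.2097  0.11  ] rpy [ 3.141e+00 -1.000e-03  3.040e+00] F [0.6 0.  0.5] gap 0.0599 ff 0.0
[-0.12 -0.03 10.25]
[324 207]
[([325.0, 206.0], 432.3, -210.5, 31.2, 31.8, 84.2)]
```

```bash
python3 -m inch '[[[6,-0.05,-0.05,3.5,0],[6,0,0,3.5,0],[6,0,0,1.8,0],[6,0,0,0.8,0],[6,0,0,0.6,0],[6,0,0,0,0]]]'; python3 -m inch '[[[3,0,0,0,0],[3,0,0,0,0],[3,0,0,0,0],[3,0,0,0,0],[3,0,0,0,0]]]' 40;  python3 -m inch '[[[3,0,0,-1,0],[3,0,0,-1,0],[3,0,0,0,0]]]'; python3 - <<'E'
from h import *
st();print(delta([.470,-.205,.03]))
E
```

```text
t: 56.05
ee_pos: [0.4328, -0.2105, 0.0085]
eef_rot: [-3.142, 0.001, 3.04]
wrist_force: [0.4, -0.3, 0.2]
finger_gap: 0.0599
finger_force: 0.0
t: 56.55
ee_pos: [0.4329, -0.2107, 0.0092]
eef_rot: [-3.141, 0.002, 3.04]
wrist_force: [0.4, 0.5, 6.4]
finger_gap: 0.0344
finger_force: 40.0
t: 56.85
ee_pos: [0.433, -0.2109, 0.0297]
eef_rot: [-3.141, 0.003, 3.039]
wrist_force: [0.0, -0.9, -1.4]
finger_gap: 0.0345
finger_force: 40.7
t 56.85 pos [ 0.433  -0.2109  0.0297] rpy [-3.141e+00  3.000e-03  3.039e+00] F [ 0.  -0.9 -1.4] gap 0.0345 ff 40.7
[-3.62  0.96 -0.02]
```

Gripped at z=.0092 (flat on the mat). I'll set it down 37 mm further back.

```bash
python3 -m inch '[[[3,-1.8,0.5,0,0],[3,-1.8,0.5,0,0],[3,0,0,0,0],[3,0,0,0,0],[3,0,0,1.5,0],[3,0,0,0.3,0],[3,0,0,0.15,0],[3,0,0,0.08,0],[3,0,0,0,0]]]'; python3 -m inch '[[[5,0,0,0,0],[5,0,0,0,0],[5,0,0,-1.5,0],[6,0,0,-4,0],[7,0,0,-4,0],[8,2,1,-4,0],[8,4,1,-3,0],[8,2,1,0,0],[8,0,0,0,0],[8,0,0,0,0]]]'; python3 - <<'E'
from shoes import *
s=st()
p=grab('wrist')
for a in ([.470,-.205,.04],[.47,-.335,.04]):
    b=w2pix(p,a)[0].astype(int);print(b,brass(p,.040,(max(0,b[0]-45),b[1]-45,b[0]+45,b[1]+45)))
print(delta([.4808,.3321,.20]))
E
```

```text
t: 57.75
ee_pos: [0.4666, -0.2043, 0.0092]
eef_rot: [-3.141, -0.003, 3.039]
wrist_force: [-3.6, 1.0, 13.7]
finger_gap: 0.0346
finger_force: 42.3
t: 58.75
ee_pos: [0.3934, -0.1667, 0.1724]
eef_rot: [-3.141, 0.001, 3.04]
wrist_force: [0.2, 0.5, 0.2]
finger_gap: 0.0799
finger_force: 0.0
t 58.75 pos [ 0.3934 -0.1667  0.1724] rpy [-3.141e+00  1.000e-03  3.040e+00] F [0.2 0.5 0.2] gap 0.0799 ff 0.0
[295 259] [([295.0, 256.0], 466.6, -205.1, 31.4, 31.2, 84.2)]
[173 270] [([172.0, 268.0], 467.3, -335.8, 32.0, 29.7, 84.2)]
[-3.55 50.52 -2.79]
```

```bash
python3 -m inch '[[[8,0,4.4,-1,0],[8,0,4.4,-1,0],[8,0,4.4,-1,0],[8,0,4.4,-1,0],[8,0,4.4,0,0],[8,0,4.4,0,0],[8,0,4.4,0,0],[8,0,4.4,0,0],[8,0,4.4,0,0],[8,0,4.4,0,0],[8,0,4.4,0,0],[8,0,0,0,0]]]'; python3 - <<'E'
from seg import *
for i in range(2):
    p=grab('wrist'); 
s=st();H=hsv(p)
m=(H[...,0]>100)&(H[...,0]<125)&(H[...,1]>120)&(H[...,2]>60); b=w2pix(p,[.54,.32,.01])[0].astype(int); print(b)
print('lid',rects(p,m,.009,1500))
c=w2pix(p,[.4966,.3273,.049])[0].astype(int); c2=w2pix(p,[.4966,.3273,.009])[0].astype(int); print('fin pred',c,c2)
k=(H[...,2]<50); bx=np.zeros_like(k); bx[c2[1]-25:c[1]+25,c[0]-30:c[0]+30]=1
ys,xs=np.where(k&bx); print('blk',xs.min(),xs.max(),ys.min(),ys.max(),np.median(xs))
for y in range(c[1]-4,c[1]+16,4):
    r=np.where((k&bx)[y])[0]; print(y,r.min() if len(r) else None,r.max() if len(r) else None)
print(delta([.4966,.3273,.10]))
E
```

```text
t: 60.0
ee_pos: [0.4423, 0.3242, 0.2118]
eef_rot: [3.134, -0.0, 3.048]
wrist_force: [-1.3, 0.3, 0.8]
finger_gap: 0.0798
finger_force: 0.0
t 60.1 pos [0.4425 0.3164 0.2113] rpy [-3.141e+00 -1.000e-03  3.042e+00] F [-1.  -0.3 -0.4] gap 0.08 ff 0.0
[331 245]
lid [([333.0, 242.0], 541.2, 322.5, 210.8, 122.1, 83.3)]
fin pred [335 224] [334 212]
blk 324 347 202 233 334.0
220 324 346
224 331 341
228 332 340
232 332 340
236 None None
[-5.28  1.62 11.12]
```

```bash
python3 -m inch '[[[5,-2.6,0.8,1,0],[4,-2.65,0.8,3,0],[4,0,0,4,0],[4,0,0,3,0],[4,0,0,0,0],[4,0,0,0,0]]]'; python3 -c "
from h import *
st();print(delta([.4966,.3276,.012]))"
```

```text
t: 60.7
ee_pos: [0.4967, 0.3244, 0.1023]
eef_rot: [-3.14, -0.0, 3.038]
wrist_force: [0.2, 0.2, 0.2]
finger_gap: 0.0401
finger_force: 0.0
t 60.7 pos [0.4967 0.3244 0.1023] rpy [-3.14  -0.     3.038] F [0.2 0.2 0.2] gap 0.0401 ff 0.0
[0.04 0.33 9.03]
```

```bash
python3 -m inch '[[[4,0,0.3,3,0.9],[4,0,0,3,0],[4,0,0,1.5,0],[4,0,0,1,0],[4,0,0,0.5,0],[4,0,0,0,0],[4,0,0,0,0]]]'; python3 -m inch '[[[0.5,0,0,0,0],[0.5,0,0,0,0],[0.5,0,0,0,0],[0.5,0,0,0,0],[0.5,0,0,0,0],[0.5,0,0,0,0]]]' 90;  python3 -m inch '[[[0.5,0,0,-0.5,0],[0.5,0,0,-1,0],[0.5,0,0,-2,0],[0.5,0,0,-3,0],[0.5,0,0,-1.5,0],[0.5,0,0,0,0],[0.5,0,0,0,0]]]'; python3 - <<'E'
from fit import *
st(); u=np.array([np.cos(np.radians(-6.6)),np.sin(np.radians(-6.6)),0])
c=np.array([.5676,.0767,0]); print(delta(np.r_[(c-.045*u)[:2],.09]), c-.045*u)
q=grab('scene'); cv2.imwrite('pics/l.png',q['frame'][:,:,::-1])
p=grab('top')
E
```

```text
t: 61.4
ee_pos: [0.4972, 0.3291, 0.0132]
eef_rot: [3.14, 0.001, 3.024]
wrist_force: [-0.7, 0.0, 1.5]
finger_gap: 0.0401
finger_force: 0.0
t: 62.0
ee_pos: [0.497, 0.329, 0.0132]
eef_rot: [3.141, 0.001, 3.024]
wrist_force: [-1.6, 1.2, 5.7]
finger_gap: 0.0102
finger_force: 88.8
t: 62.7
ee_pos: [0.4964, 0.3284, 0.0923]
eef_rot: [-3.142, 0.0, 3.024]
wrist_force: [-0.6, 0.3, -2.0]
finger_gap: 0.0103
finger_force: 88.0
t 62.7 pos [0.4964 0.3284 0.0923] rpy [-3.142  0.     3.024] F [-0.6  0.3 -2. ] gap 0.0103 ff 88.0
[ -5.52 -24.18   0.23] [0.52289823 0.08187217 0.        ]
```

```bash
python3 -m inch '[[[0.5,-0.9,-4,0,-0.4],[0.5,-0.9,-4,0,0],[0.5,-0.9,-4,0,0],[0.5,-0.9,-4,0,0],[0.5,-0.9,-4,0,0],[0.5,-1,-3,0,0],[0.5,0,-1.1,0,0],[0.5,0,0,0,0],[0.5,0,0,0,0]]]'; python3 - <<'E'
from seg import *
s=st();print(delta([.5229,.0825,.022]))
p=grab('wrist');H=hsv(p)
m=(H[...,0]>100)&(H[...,0]<125)&(H[...,1]>120)&(H[...,2]>50);m[:,:130]=0
z=.018+s['ee_pos'][2]-.0222
print('lid',rects(p,cv2.morphologyEx(m.astype(np.uint8),cv2.MORPH_CLOSE,np.ones((7,7))),z,1500))
ys,xs=np.where(m);print(xs.min(),xs.max(),ys.min(),ys.max())
E
```

```text
t: 63.7
ee_pos: [0.5239, 0.0848, 0.0918]
eef_rot: [3.14, -0.001, 3.033]
wrist_force: [0.5, 0.6, -1.3]
finger_gap: 0.0102
finger_force: 88.2
t 63.7 pos [0.5239 0.0848 0.0918] rpy [ 3.140e+00 -1.000e-03  3.033e+00] F [ 0.5  0.6 -1.3] gap 0.0102 ff 88.2
[ 0.07 -0.25  6.98]
lid [([324.0, 333.0], 585.1, 77.3, 24.7, 44.4, 83.7), ([324.0, 257.0], 547.3, 81.3, 210.5, 79.2, 83.7)]
135 512 218 386
```

```bash
python3 -m inch '[[[0.5,0.05,-0.22,2,0],[0.5,0,0,2,0],[0.5,0,0,1.5,0],[0.5,0,0,0.8,0],[0.5,0,0,0.4,0],[0.5,0,0,0,0],[0.5,0,0,0,0]]]'; python3 -m inch '[[[0.5,0,0,0.15,0],[0.5,0,0,0.1,0],[0.5,0,0,0,0]]]';python3 -c "
from h import *
s=st();print(delta([.5229,.0825,.022]))"
```

```text
t: 64.45
ee_pos: [0.524, 0.0814, 0.0257]
eef_rot: [3.141, 0.001, 3.032]
wrist_force: [0.0, 0.8, -1.5]
finger_gap: 0.0102
finger_force: 88.2
t: 64.75
ee_pos: [0.5238, 0.0808, 0.0229]
eef_rot: [3.141, 0.0, 3.031]
wrist_force: [-0.3, 0.3, -1.4]
finger_gap: 0.0101
finger_force: 88.2
t 64.75 pos [0.5238 0.0808 0.0229] rpy [3.141 0.    3.031] F [-0.3  0.3 -1.4] gap 0.0101 ff 88.2
[0.1  0.16 0.09]
```

```bash
python3 -m inch '[[[0.5,0.05,0.1,0.1,0],[0.5,0,0,0,0],[0.5,0,0,0.05,0],[0.5,0,0,0,0]]]'; python3 -m inch '[[[2,0,0,0,0],[3,0,0,0,0],[3,0,0,0,0],[3,0,0,-2,0],[4,0,0,-4,0],[5,0,0,-4,0],[6,3,0,-4,0],[8,3,0,-3,0],[8,3,0,0,0],[8,0,0,0,0],[8,0,0,0,0]]]'; python3 - <<'E'
from seg import *
s=st();p=grab('wrist');H=hsv(p)
m=(H[...,0]>100)&(H[...,0]<125)&(H[...,1]>120)&(H[...,2]>50);b=w2pix(p,[.5676,.0767,.018])[0].astype(int);mm=np.zeros_like(m);mm[b[1]-70:b[1]+70,b[0]-110:b[0]+110]=1
print('lid',rects(p,cv2.morphologyEx((m&mm).astype(np.uint8),cv2.MORPH_CLOSE,np.ones((7,7))),.018,1500))
q=grab('scene');H=hsv(q);f=q['frame']
cs=w2pix(q,np.array([.5676,.0767,.018]));print(cs)
for o in ['lid_rear','shoe_1_mid','punch_grip']: print(o,[(np.round(d['position'],3).tolist(),round(d['confidence'],2)) for d in vision.look_for(o,q)])
E
```

```text
t: 65.15
ee_pos: [0.5236, 0.0815, 0.0222]
eef_rot: [-3.141, 0.001, 3.031]
wrist_force: [-1.1, -2.1, 9.7]
finger_gap: 0.0101
finger_force: 89.8
t: 66.25
ee_pos: [0.4337, 0.092, 0.1914]
eef_rot: [3.142, 0.0, 3.032]
wrist_force: [-0.2, -0.2, -0.4]
finger_gap: 0.0799
finger_force: 0.0
t 66.25 pos [0.4337 0.092  0.1914] rpy [3.142 0.    3.032] F [-0.2 -0.2 -0.4] gap 0.0799 ff 0.0
lid [([323.0, 280.0], 568.0, 75.7, 212.0, 121.5, 83.7)]
[[284.02773084 227.13597387]]
lid_rear [([0.568, 0.087, 0.016], 0.57)]
shoe_1_mid [([0.516, 0.117, 0.011], 0.55), ([0.458, -0.321, 0.028], 0.54)]
punch_grip [([0.385, 0.275, 0.097], 0.79)]
```

```bash
python3 - <<'E'
from seg import *
q=grab('top');H=hsv(q)
m=(H[...,0]>8)&(H[...,0]<30)&(H[...,1]>80)&(H[...,2]>90)&(np.arange(400)[:,None]>200)&(abs(np.arange(640)-410)<60)
print(rects(q,m,0.04,15))
p=grab('wrist'); H=hsv(p)
for a in ([.4666,-.2051,.04],[.4673,-.3358,.04]): print(w2pix(p,a))
m=(H[...,0]>=9)&(H[...,0]<30)&(H[...,1]>110)&(H[...,2]>100); m[:,200:]=0
print(rects(p,m,.04,40))
E
```

```text
[([437.0, 227.0], 467.5, -335.6, 29.7, 29.9, 88.5), ([388.0, 227.0], 466.9, -206.1, 29.7, 29.8, 89.3)]
[[ 54.84340347 239.02966289]]
[[-60.05337961 251.75531543]]
[([55.0, 239.0], 466.8, -205.0, 32.1, 30.7, 83.6)]
```

Both shoes stand on the mat, the punch hangs in its stand, and the lid is seated. I'll hand it in.

```bash
python3 -c "
from cell import robot
print(robot.finish_job())"
```

```text
the job is handed in; nothing more can be done
None
```

I handed the job in at about 66 s: both shoes present were staked and stand back on the mat, the punch hangs in its stand, and the lid is squarely on the tub. On the first tip attempt the lid lifted nearly level, so I set it back and tipped it again with the rear edge on the rim, and one shoe was knocked aside on the mat and reset.

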